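# Park the kitchen timers on the charging carousel and set its bay switches

## Task

Switch the charging panel off at its rocker first, and while it is off: turn the carousel to its home detent (its post and white line at the orange tab), stand every kitchen timer on the counter upright in the middle of a charging pad of its own, and set the four DIP switches so that each pad with a timer has the switch of its colour on and each empty pad has its switch off. Then switch the rocker on again and let go, leaving everything else on the counter where it is.

Things in the scene. Friction and masses are not known exactly. Their poses are not given: they have to be found in the camera images.
- turntable (a joint): angle of the grey disc (300 mm across, top 31 mm above the counter) on its fixed black base, anticlockwise from above, range -1.45 to 0.4, turned with 0.1 N m. Two spring detents: home at 0 (white line and post at the base's orange tab, which looks towards the robot) and parked at -1.047, where it starts; left alone it settles in the nearer one (divide at -0.52), within 0.03.
- turn_post (a point): middle of the upright black post for turning the disc: 16 mm thick, 34 mm tall, white band near the top, on the disc at 135 mm from its axis, at the end of the white line; this point is 48 mm above the counter, the post's top 65 mm. It turns with the disc.
- rocker (a joint): angle of the main rocker on the panel: +0.26 = on (its far end, with the white stripe, is down), -0.26 = off (near end down). It snaps over once past 0; pressing the raised end takes about 3 N.
- rocker_on_end (a point): top face of the red rocker (56 x 26 mm), 20 mm from its pivot at the far end with the white stripe; about 54 mm above the counter when down, 64 mm when up. Press it down by 10 mm for on.
- rocker_off_end (a point): the same at the near end (no stripe); press it down by 10 mm for off. About 54 mm above the counter when down, 64 mm when up.
- panel: fixed control panel, 120 mm deep (x axis, away from the robot), 172 mm wide, 45 mm tall, flat top; origin under its centre. Across its middle, from 58 mm left of centre, 30 mm apart: red, yellow, green, blue DIP switches, each with a patch of its colour on the near (off) side and a white line on the far (on) side; at its right the red rocker.
- milk_tin: bystander: green food tin, 75 mm across, 58 mm tall, origin under its centre; leave it alone.
- card_reader: bystander: black card reader, 123 x 66 x 20 mm, origin under its centre; leave it alone.
- dip_red (a joint): position of the red DIP switch along the panel's x axis: +0.007 = on (away from the robot), -0.007 = off (towards the robot). It snaps to the nearer end from its middle; pushing it over takes about 2 N.
- nub_red (a point): middle of the top of the white nub of the red DIP switch: 8 mm (along its travel) x 12 mm x 16 mm tall; its top is 62 mm above the counter, the panel face around it flat at 45 mm. It moves with the switch; its x axis is the panel's.
- bay_red (a point): centre of the red-ringed round charging pad (94 mm across) on the disc, 31 mm above the counter and 80 mm from the disc's axis; turns with the disc (the four pads stand evenly round its axis). The pad is flat, without a rim.
- dip_yellow (a joint): position of the yellow DIP switch along the panel's x axis: +0.007 = on (away from the robot), -0.007 = off (towards the robot). It snaps to the nearer end from its middle; pushing it over takes about 2 N.
- nub_yellow (a point): middle of the top of the white nub of the yellow DIP switch: 8 mm (along its travel) x 12 mm x 16 mm tall; its top is 62 mm above the counter, the panel face around it flat at 45 mm. It moves with the switch; its x axis is the panel's.
- bay_yellow (a point): centre of the yellow-ringed round charging pad (94 mm across) on the disc, 31 mm above the counter and 80 mm from the disc's axis; turns with the disc (the four pads stand evenly round its axis). The pad is flat, without a rim.
- dip_green (a joint): position of the green DIP switch along the panel's x axis: +0.007 = on (away from the robot), -0.007 = off (towards the robot). It snaps to the nearer end from its middle; pushing it over takes about 2 N.
- nub_green (a point): middle of the top of the white nub of the green DIP switch: 8 mm (along its travel) x 12 mm x 16 mm tall; its top is 62 mm above the counter, the panel face around it flat at 45 mm. It moves with the switch; its x axis is the panel's.
- bay_green (a point): centre of the green-ringed round charging pad (94 mm across) on the disc, 31 mm above the counter and 80 mm from the disc's axis; turns with the disc (the four pads stand evenly round its axis). The pad is flat, without a rim.
- dip_blue (a joint): position of the blue DIP switch along the panel's x axis: +0.007 = on (away from the robot), -0.007 = off (towards the robot). It snaps to the nearer end from its middle; pushing it over takes about 2 N.
- nub_blue (a point): middle of the top of the white nub of the blue DIP switch: 8 mm (along its travel) x 12 mm x 16 mm tall; its top is 62 mm above the counter, the panel face around it flat at 45 mm. It moves with the switch; its x axis is the panel's.
- bay_blue (a point): centre of the blue-ringed round charging pad (94 mm across) on the disc, 31 mm above the counter and 80 mm from the disc's axis; turns with the disc (the four pads stand evenly round its axis). The pad is flat, without a rim.
- timer_a: lime kitchen timer with a dark display, a wedge 50 mm thick at its foot (along its x), 72 mm wide (y), 68 mm tall, about 0.09 kg; origin under its centre, its sloping display faces -x. Grip it across its thickness, about 30 mm above its foot. May be absent.
- timer_b: lime kitchen timer with a dark display, a wedge 50 mm thick at its foot (along its x), 72 mm wide (y), 68 mm tall, about 0.09 kg; origin under its centre, its sloping display faces -x. Grip it across its thickness, about 30 mm above its foot. May be absent.
- timer_c: lime kitchen timer with a dark display, a wedge 50 mm thick at its foot (along its x), 72 mm wide (y), 68 mm tall, about 0.09 kg; origin under its centre, its sloping display faces -x. Grip it across its thickness, about 30 mm above its foot. May be absent.
- timer_d: lime kitchen timer with a dark display, a wedge 50 mm thick at its foot (along its x), 72 mm wide (y), 68 mm tall, about 0.09 kg; origin under its centre, its sloping display faces -x. Grip it across its thickness, about 30 mm above its foot. May be absent.
Not all that is in view belongs to the job. What is shaped like the timer_d but blue is not meant.

How it is judged:
On the way, in this order (a step that is already met when the one before it is completed fails the run):
1. the rocker is switched off (value of joint rocker below -0.15 rad), for 0.2 s.
2. with the rocker still off: the carousel is home, every timer stands on a pad, and each DIP switch is on exactly if its pad carries a timer (value of joint rocker below -0.15 rad and value of joint turntable between -0.1 and 0.1 rad and ((horizontal distance between timer_a and bay_red below 0.02 m and z of timer_a in the frame of bay_red below 0.008 m) or (horizontal distance between timer_a and bay_yellow below 0.02 m and z of timer_a in the frame of bay_yellow below 0.008 m) or (horizontal distance between timer_a and bay_green below 0.02 m and z of timer_a in the frame of bay_green below 0.008 m) or (horizontal distance between timer_a and bay_blue below 0.02 m and z of timer_a in the frame of bay_blue below 0.008 m)) and angle between each of timer_a, timer_b, timer_c, timer_d's own z axis and vertical below 0.15 rad and linear speed of each of timer_a, timer_b, timer_c, timer_d below 0.05 m/s and ((horizontal distance between timer_b and bay_red below 0.02 m and z of timer_b in the frame of bay_red below 0.008 m) or (horizontal distance between timer_b and bay_yellow below 0.02 m and z of timer_b in the frame of bay_yellow below 0.008 m) or (horizontal distance between timer_b and bay_green below 0.02 m and z of timer_b in the frame of bay_green below 0.008 m) or (horizontal distance between timer_b and bay_blue below 0.02 m and z of timer_b in the frame of bay_blue below 0.008 m)) and ((horizontal distance between timer_c and bay_red below 0.02 m and z of timer_c in the frame of bay_red below 0.008 m) or (horizontal distance between timer_c and bay_yellow below 0.02 m and z of timer_c in the frame of bay_yellow below 0.008 m) or (horizontal distance between timer_c and bay_green below 0.02 m and z of timer_c in the frame of bay_green below 0.008 m) or (horizontal distance between timer_c and bay_blue below 0.02 m and z of timer_c in the frame of bay_blue below 0.008 m)) and ((horizontal distance between timer_d and bay_red below 0.02 m and z of timer_d in the frame of bay_red below 0.008 m) or (horizontal distance between timer_d and bay_yellow below 0.02 m and z of timer_d in the frame of bay_yellow below 0.008 m) or (horizontal distance between timer_d and bay_green below 0.02 m and z of timer_d in the frame of bay_green below 0.008 m) or (horizontal distance between timer_d and bay_blue below 0.02 m and z of timer_d in the frame of bay_blue below 0.008 m)) and ((horizontal distance between any of timer_a, timer_b, timer_c, timer_d and bay_red below 0.02 m and value of joint dip_red above 0.004 m) or (horizontal distance between each of timer_a, timer_b, timer_c, timer_d and bay_red above 0.05 m and value of joint dip_red below -0.004 m)) and ((horizontal distance between any of timer_a, timer_b, timer_c, timer_d and bay_yellow below 0.02 m and value of joint dip_yellow above 0.004 m) or (horizontal distance between each of timer_a, timer_b, timer_c, timer_d and bay_yellow above 0.05 m and value of joint dip_yellow below -0.004 m)) and ((horizontal distance between any of timer_a, timer_b, timer_c, timer_d and bay_green below 0.02 m and value of joint dip_green above 0.004 m) or (horizontal distance between each of timer_a, timer_b, timer_c, timer_d and bay_green above 0.05 m and value of joint dip_green below -0.004 m)) and ((horizontal distance between any of timer_a, timer_b, timer_c, timer_d and bay_blue below 0.02 m and value of joint dip_blue above 0.004 m) or (horizontal distance between each of timer_a, timer_b, timer_c, timer_d and bay_blue above 0.05 m and value of joint dip_blue below -0.004 m))), for 0.3 s.
3. the rocker is switched on again (value of joint rocker above 0.15 rad), for 0.2 s.
At the end, for the whole second after the job is handed in: Rocker on (over 0.15 rad); turntable within 0.1 rad of home; every timer upright (0.15 rad) and at rest, centre within 20 mm of a pad's centre; DIP switch of each pad with a timer on (over +4 mm), of each empty pad (no timer within 50 mm) off (under -4 mm) (value of joint rocker above 0.15 rad and value of joint turntable between -0.1 and 0.1 rad and ((horizontal distance between timer_a and bay_red below 0.02 m and z of timer_a in the frame of bay_red below 0.008 m) or (horizontal distance between timer_a and bay_yellow below 0.02 m and z of timer_a in the frame of bay_yellow below 0.008 m) or (horizontal distance between timer_a and bay_green below 0.02 m and z of timer_a in the frame of bay_green below 0.008 m) or (horizontal distance between timer_a and bay_blue below 0.02 m and z of timer_a in the frame of bay_blue below 0.008 m)) and angle between each of timer_a, timer_b, timer_c, timer_d's own z axis and vertical below 0.15 rad and linear speed of each of timer_a, timer_b, timer_c, timer_d below 0.05 m/s and ((horizontal distance between timer_b and bay_red below 0.02 m and z of timer_b in the frame of bay_red below 0.008 m) or (horizontal distance between timer_b and bay_yellow below 0.02 m and z of timer_b in the frame of bay_yellow below 0.008 m) or (horizontal distance between timer_b and bay_green below 0.02 m and z of timer_b in the frame of bay_green below 0.008 m) or (horizontal distance between timer_b and bay_blue below 0.02 m and z of timer_b in the frame of bay_blue below 0.008 m)) and ((horizontal distance between timer_c and bay_red below 0.02 m and z of timer_c in the frame of bay_red below 0.008 m) or (horizontal distance between timer_c and bay_yellow below 0.02 m and z of timer_c in the frame of bay_yellow below 0.008 m) or (horizontal distance between timer_c and bay_green below 0.02 m and z of timer_c in the frame of bay_green below 0.008 m) or (horizontal distance between timer_c and bay_blue below 0.02 m and z of timer_c in the frame of bay_blue below 0.008 m)) and ((horizontal distance between timer_d and bay_red below 0.02 m and z of timer_d in the frame of bay_red below 0.008 m) or (horizontal distance between timer_d and bay_yellow below 0.02 m and z of timer_d in the frame of bay_yellow below 0.008 m) or (horizontal distance between timer_d and bay_green below 0.02 m and z of timer_d in the frame of bay_green below 0.008 m) or (horizontal distance between timer_d and bay_blue below 0.02 m and z of timer_d in the frame of bay_blue below 0.008 m)) and ((horizontal distance between any of timer_a, timer_b, timer_c, timer_d and bay_red below 0.02 m and value of joint dip_red above 0.004 m) or (horizontal distance between each of timer_a, timer_b, timer_c, timer_d and bay_red above 0.05 m and value of joint dip_red below -0.004 m)) and ((horizontal distance between any of timer_a, timer_b, timer_c, timer_d and bay_yellow below 0.02 m and value of joint dip_yellow above 0.004 m) or (horizontal distance between each of timer_a, timer_b, timer_c, timer_d and bay_yellow above 0.05 m and value of joint dip_yellow below -0.004 m)) and ((horizontal distance between any of timer_a, timer_b, timer_c, timer_d and bay_green below 0.02 m and value of joint dip_green above 0.004 m) or (horizontal distance between each of timer_a, timer_b, timer_c, timer_d and bay_green above 0.05 m and value of joint dip_green below -0.004 m)) and ((horizontal distance between any of timer_a, timer_b, timer_c, timer_d and bay_blue below 0.02 m and value of joint dip_blue above 0.004 m) or (horizontal distance between each of timer_a, timer_b, timer_c, timer_d and bay_blue above 0.05 m and value of joint dip_blue below -0.004 m))); the robot touches nothing.
It fails at once if the milk tin is moved by more than 30 mm (distance of milk_tin from where it was at the start of the episode above 0.03 m).
It fails at once if the card reader is moved by more than 30 mm (distance of card_reader from where it was at the start of the episode above 0.03 m).
Of timer_a, timer_b, timer_c, timer_d only 2 to 4 are there at a start; the rules pass over those that are not, and their reading is None.
At some moment in a run one of timer_a, timer_b, timer_c, timer_d may be knocked a few centimetres aside while the robot is not near it.
Once in a run the grip may slacken for a moment while it holds something.
It also fails if it takes over 210 s, if anything falls off the work surface, if the arm or the gripper's body presses on something with over 40 N, if the wrist force passes 120 N, or if a joint passes its speed limit or range.

## Robot

A 7-joint arm with a two-finger parallel gripper is mounted at the origin on a cart in front of the work surface, level with it; the furniture and walls round the work are solid. World frame = base frame: x ahead of the robot, y to its left, z up, the work surface at z = 0. Lengths are in m, angles in rad, forces in N, time in s.
With the tool pointing down it reaches from about 0.4 to 0.85 m from the base axis. Payload 4.5 kg.
Tool frame: the origin (TCP) lies at the very end of the fingers, on their centre line; the grasp point (between the pads) lies 19 mm behind it; z points along the fingers, y is the line along which they close (so a half turn about z gives the same grasp; the last joint's range is limited). The gripper opens to 88 mm and grips with 3 to 60 N. Pads are 18 mm wide; open, the fingers measure 123 mm over their backs; the gripper's body (75 mm by 187 mm) begins 45 mm behind the grasp point.
Start: joints at [-1.234, 0.689, -0.195, 1.565, 0.157, 0.902, -0.215], TCP at [0.186, 0.597, 0.239] pointing down, gripper open.
Joint ranges: [-3.01, 3.01], [-0.46, 2.08], [-1.47, 1.51], [0.13, 2.56], [-1, 4.14], [0.04, 2.09], [-2.66, 2.66]. Speed limits (rad/s): [2.57, 2.57, 3.14, 3.14, 3.14, 3.14, 3.14].

## Interface

Orientations are given as a unit quaternion [x, y, z, w].
In Python, from rig import sense, capture, hand_in gives the robot as it stands.
- The arm moves only by the tool play_rows, never from a script. Its argument "series" is a list that holds one entry, the list of rows, each a list of 7 numbers: the shift along the tool's x, y, z in mm, then the turn, a rotation vector about the tool's x, y, z in degrees, then the opening, from 0 (shut) to 1 (fully open). A call has 1 to 5 rows; each row is the pose to reach, as a shift and turn from the pose commanded when the call began, along the tool's axes at that moment; what a row does not reach only later rows make up. A row lasts 1/12 s, in which the tool goes at most 41.7 mm and 7.16 degrees, less where a joint would pass 70% of its speed; a pose out of reach is approached as far as the arm can. A call with a gripper value outside its range is refused whole. The fingers move at their own pace and stop on an object; "grip_force" is the grip in N (left out, the last holds). Time passes only in rows, so rows that repeat a pose let the fingers close. It gives the time, the measured TCP pose, the force, the opening and the grip force at its end, in the units of the state.
- sense(): the state, without advancing time (a new reading comes with each control period).
- capture(name): name is "side" or "top" or "wrist"; returns a dict with "image" (400x640x3 uint8, red, green, blue), "K" (3x3 intrinsics, pixels), "R" (3x3) and "t" (3): a world point X has camera coordinates R X + t. Camera axes: x right, y down, z forward; pixel columns grow to the right and rows downward; lengths in m; the calibration is good to about 2 mm. A picture is of the moment at which its call begins. There is no depth.
- hand_in(): hands the job in; it is judged then, once.
The state is a dict: "time": time; "joint_pos": joint angles; "joint_vel": joint speeds; "tau": joint torques, N m; "ee_pos": TCP position; "tcp_rot": TCP orientation; "wrist_force": force on the tool from outside, world axes, zero at the start; "moment": the same for the moment, N m; "finger_gap": finger opening in m; "grip_force": force on a finger pad.
Only numpy, scipy, OpenCV 4.12 (cv2) and the standard library are available. Lean on these libraries where they do the work, as an engineer would, in place of code of your own. Each camera call takes 0.05 s, during which the arm holds its last target. There are 200 camera calls.

## Working session

There is one attempt and no reset: what is moved stays moved. The work goes in short steps, Python scripts to look and compute and a tool call to move; the robot and the scene stay as the last step left them, time stands still between calls to the robot, and variables do not carry over. Pictures are saved under pics/ and viewed, at most 14 in all, crops included, and the job is handed in when it is done.

Besides the shell and the picture viewer there is one more tool, called after ">>>" as name([rows], argument=value, ...), one row to a line, values as JSON. play_rows: Moves the arm, as the interface text tells. Its arguments: {"type":"object","properties":{"series":{"type":"array"},"grip_force":{"type":"number"}},"required":["series"]}

```bash
mkdir -p pics; ls
cat > h.py <<'E'
import numpy as np, cv2
from rig import sense, capture, hand_in
from scipy.spatial.transform import Rotation as Ro
def snap(n,f):
    c=capture(n); cv2.imwrite('pics/'+f+'.png',c['image'][:,:,::-1]); np.savez('pics/'+f+'.npz',**c); return c
def load(f): return dict(np.load('pics/'+f+'.npz'))
def px2w(c,u,v,z):
    d=c['R'].T@np.linalg.solve(c['K'],[u,v,1.]); o=-c['R'].T@c['t']
    return o+d*(z-o[2])/d[2]
def w2px(c,X):
    p=c['K']@(c['R']@np.array(X,float)+c['t']); return p[:2]/p[2]
def go(X,yaw=None):
    "shift in tool mm and turn (deg, rotvec) to reach TCP X with tool down, tool y axis at yaw (deg, world)"
    s=sense(); R=Ro.from_quat(s['tcp_rot']); d=R.inv().apply(np.array(X)-s['ee_pos'])*1000
    r=[0,0,0]
    if yaw is not None:
        y=np.radians(yaw); Y=np.array([np.cos(y),np.sin(y),0]); Z=np.array([0,0,-1.]); T=Ro.from_matrix(np.c_[np.cross(Y,Z),Y,Z])
        r=(R.inv()*T).as_rotvec(degrees=True)
    print('go',np.round(d,1),np.round(r,1),'t',s['time'])
def st():
    s=sense(); R=Ro.from_quat(s['tcp_rot']).as_matrix(); print('t',s['time'],'p',np.round(s['ee_pos'],4),'x',np.round(R[:,0],3),'y',np.round(R[:,1],3),'z',np.round(R[:,2],3),'gap',s['finger_gap'],'gf',s['grip_force'],'F',np.round(s['wrist_force'],1),'q',np.round(s['joint_pos'],2))
E
python3 - <<'E'
from h import *
st()
for n in('top','side'): 
    c=snap(n,n+'0'); print(n,-c['R'].T@c['t'])
E
```

```text
pics
t 0.0 p [0.1862 0.5959 0.2379] x [-0.955  0.298 -0.   ] y [ 0.298  0.955 -0.002] z [-0.    -0.002 -1.   ] gap 0.08800721640857194 gf 0.0 F [ 0.2  0.  -0.4] q [-1.23  0.69 -0.19  1.57  0.16  0.9  -0.22]
top [ 0.35390425 -0.03414972  1.68996878]
side [-0.76550291 -0.66324527  0.86992641]
```

View pics/top0.png

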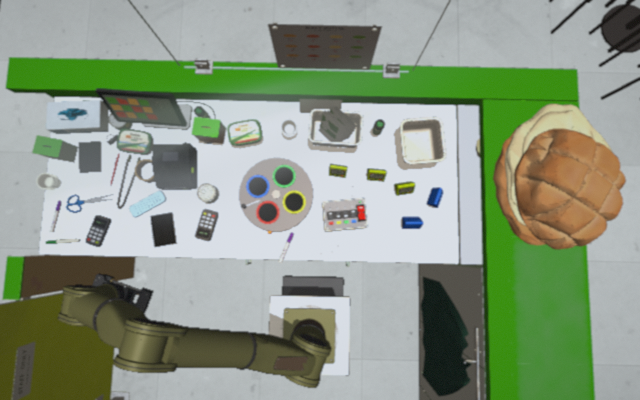

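View pics/side0.png

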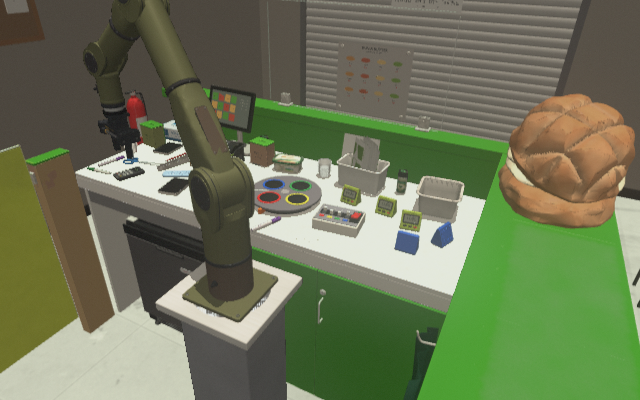

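The top view shows three lime timers at about (338,169), (376,174) and (404,187). Two blue look-alikes stand at (435,197) and (411,222) and are not meant. The disc is at (276,194) and the panel at (345,213). I'll check an enlarged crop.

Run:
```python
from h import *
c=load('top0'); im=c['image'][145:245,230:450,::-1]
cv2.imwrite('pics/c1.png',cv2.resize(im,None,fx=3.6,fy=3.6,interpolation=cv2.INTER_CUBIC))
for n,u,v,z in [('disc',276,194,.031),('t1',338,169,.06),('t2',376,174,.06),('t3',404,187,.06),('panel',345,213,.045),('tin',207,192,.058),('rocker',362,213,.06)]: print(n,px2w(c,u,v,z).round(3))
```

```text
disc [0.552 0.145 0.031]
t1 [ 0.654 -0.101  0.06 ]
t2 [ 0.638 -0.253  0.06 ]
t3 [ 0.588 -0.364  0.06 ]
panel [ 0.481 -0.133  0.045]
tin [0.55  0.415 0.058]
rocker [ 0.481 -0.199  0.06 ]
```

View pics/c1.png

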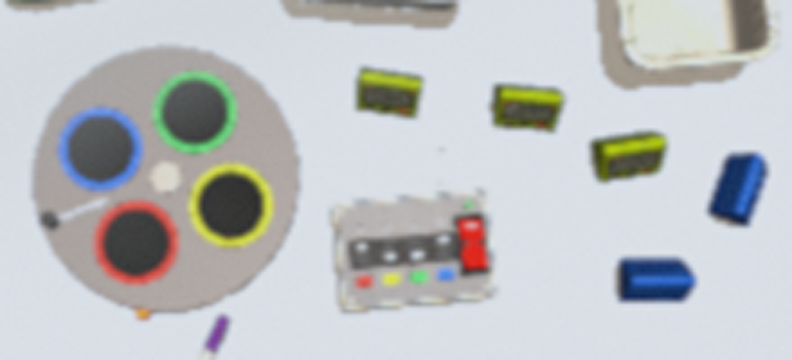

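The crop confirms three upright lime timers and two blue objects that are not meant. Red and blue look on, yellow and green off; the post at (48,219) has to go to the orange tab at (143,313). I'll move over the panel and look from near.

>>> play_rows([
  [[-170,-73,-50,0,0,35,0],[-170,-73,-50,0,0,35,0],[-170,-73,-50,0,0,35,0],[-170,-73,-50,0,0,35,0],[-170,-73,-50,0,0,35,0]],
])

```text
time: 0.52
ee_pos: [0.3312, 0.4724, 0.2896]
tcp_rot: [0.446, 0.895, -0.0, 0.002]
wrist_force: [0.5, -0.7, 0.6]
finger_gap: 0.0568
grip_force: 0.0
```

>>> play_rows([
  [[-195,-25,-30,0,0,35,0],[-195,-25,-30,0,0,35,0],[-195,-25,-30,0,0,35,0],[-195,-25,-30,0,0,35,0],[-195,-25,-30,0,0,35,0]],
])

```text
time: 0.93
ee_pos: [0.4276, 0.3029, 0.3191]
tcp_rot: [0.694, 0.72, -0.0, 0.001]
wrist_force: [1.5, 0.1, 0.3]
finger_gap: 0.0238
grip_force: 0.0
```

Run:
```python
from h import *
st(); go([.43,-.14,.32],0)
```

```text
t 0.9333 p [0.4276 0.3029 0.3191] x [-0.037  0.999 -0.001] y [0.999 0.037 0.   ] z [ 0.001 -0.001 -1.   ] gap 0.02376400423242524 gf 0.0 F [1.5 0.1 0.3] q [-0.8   0.46  0.14  1.77 -0.08  0.92 -0.59]
go [-4.426e+02 -1.410e+01 -3.000e-01] [0.  0.1 2.1] t 0.9333
```

>>> play_rows([
  [[-200,-5,0,0,0,2,0],[-200,-5,0,0,0,2,0],[-200,-5,0,0,0,2,0],[-200,-5,0,0,0,2,0],[-200,-5,0,0,0,2,0]],
])

```text
time: 1.35
ee_pos: [0.4297, 0.1032, 0.3186]
tcp_rot: [0.704, 0.71, -0.001, 0.0]
wrist_force: [1.3, -0.5, 0.2]
finger_gap: 0.0008
grip_force: 0.0
```

>>> play_rows([
  [[-200,0,0,0,0,0,0],[-200,0,0,0,0,0,0],[-200,0,0,0,0,0,0],[-200,0,0,0,0,0,0],[-200,0,0,0,0,0,0]],
])

```text
time: 1.77
ee_pos: [0.4319, -0.0967, 0.3187]
tcp_rot: [0.704, 0.71, -0.0, 0.0]
wrist_force: [0.8, -0.4, 0.7]
finger_gap: 0.0005
grip_force: 0.0
```

>>> play_rows([
  [[-40,0,0,0,0,0,0],[-40,0,0,0,0,0,0],[-40,0,0,0,0,0,0]],
])

```text
time: 2.02
ee_pos: [0.4325, -0.1358, 0.3185]
tcp_rot: [0.705, 0.709, -0.0, 0.0]
wrist_force: [-0.5, 0.6, -0.7]
finger_gap: 0.0007
grip_force: 0.0
```

Run:
```python
from h import *
st(); c=snap('wrist','w1'); print(-c['R'].T@c['t'],c['R'][2],c['K'])
```

```text
t 2.0167 p [ 0.4325 -0.1358  0.3185] x [-0.005  1.    -0.001] y [ 1.     0.005 -0.   ] z [-0.    -0.001 -1.   ] gap 0.0007244898962378472 gf 0.0 F [-0.5  0.6 -0.7] q [ 0.05  0.36  0.21  1.96 -0.1   0.83  0.32]
[ 0.43277985 -0.06775191  0.46537754] [ 5.05394085e-04 -2.65126775e-01 -9.64213429e-01] [[304.22973911   0.         318.37345258]
 [  0.         304.22973911 200.2760537 ]
 [  0.           0.           1.        ]]
```

View pics/w1.png

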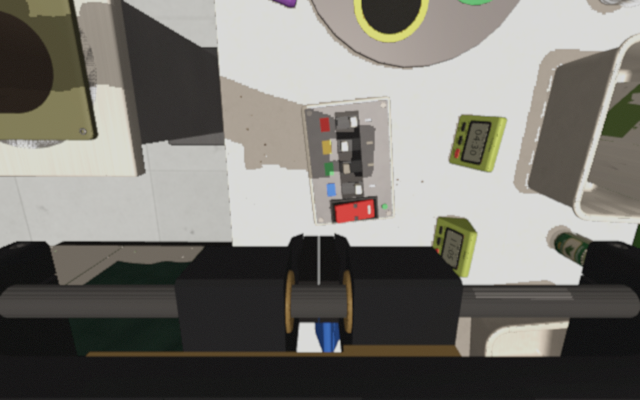

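The wrist view shows the panel. Rocker is at (355,210) with its white stripe at (368,209); the nubs are near (354,121), (344,145), (347,168) and (357,188). I'll enlarge it.

Run:
```python
from h import *
c=load('w1'); im=c['image'][85:235,295:405,::-1]
cv2.imwrite('pics/c2.png',cv2.resize(im,None,fx=4,fy=4,interpolation=cv2.INTER_CUBIC))
```

```text
(no output)
```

View pics/c2.png

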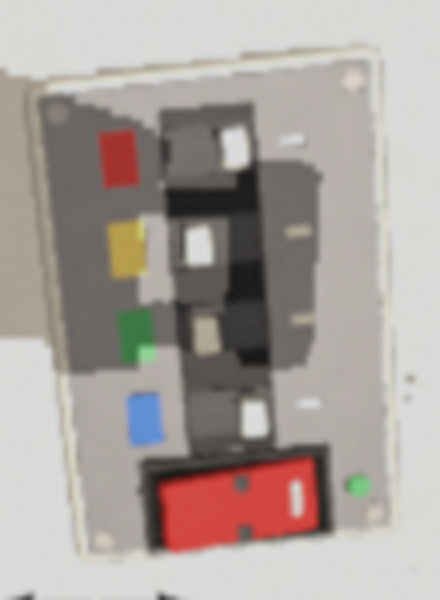

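The enlarged crop confirms red and blue nubs far (on), and yellow and green near (off). The rocker is on. I'll compute the panel pose.

```bash
cat >> h.py <<'E'
def fit(M,W):
    "2D rigid fit model->world: returns yaw(deg), origin"
    M=np.array(M,float);W=np.array(W)[:,:2]; a=(M-M.mean(0))@[1,1j]; b=(W-W.mean(0))@[1,1j]
    th=np.angle(np.vdot(a,b)); r=np.array([[np.cos(th),-np.sin(th)],[np.sin(th),np.cos(th)]]); o=W.mean(0)-r@M.mean(0)
    return th,o,r,W-(M@r.T+o)
E
python3 - <<'E'
from h import *
c=load('w1'); f=lambda u,v,z:px2w(c,295+(u-1.5)/4,85+(v-1.5)/4,z)
C=[(38,85),(378,48),(398,530),(85,558)]
W=[f(u,v,.045) for u,v in C]; M=[(-.06,.086),(.06,.086),(.06,-.086),(-.06,-.086)]
th,o,r,e=fit(M,W); print('panel',np.degrees(th),o.round(4),'res mm',(e*1e3).round(1))
for i,(u,v) in enumerate([(235,147),(200,245),(206,333),(255,418)]):
    w=f(u,v,.062)[:2]; print('nub',w.round(4),'local',(r.T@(w-o)).round(4),'nominal y',.058-.03*i)
for n,(u,v),z in [('rocker mid',(240,505),.059),('stripe',(296,498),.054)]:
    w=f(u,v,z)[:2]; print(n,w.round(4),(r.T@(w-o)).round(4))
E
```

```text
panel 5.9476637663543945 [ 0.4778 -0.131 ] res mm [[ 4.3 -2.5]
 [-3.7 -2.8]
 [-3.1  2.1]
 [ 2.5  3.1]]
nub [ 0.4774 -0.0734] local [0.0055 0.0573] nominal y 0.058
nub [ 0.467  -0.1045] local [-0.008   0.0274] nominal y 0.028000000000000004
nub [ 0.4698 -0.1336] local [-0.0082 -0.0018] nominal y -0.001999999999999995
nub [ 0.4874 -0.1626] local [ 0.0062 -0.0325] nominal y -0.031999999999999994
rocker mid [ 0.4838 -0.1946] [-0.0007 -0.0639]
stripe [ 0.5041 -0.1934] [ 0.0197 -0.0649]
```

```bash
cat >> h.py <<'E'
PO=np.array([.4773,-.131]); PA=np.radians(6); PR=np.array([[np.cos(PA),-np.sin(PA)],[np.sin(PA),np.cos(PA)]])
def pan(x,y,z): return np.r_[PO+PR@[x,y],z]
E
python3 -c "
from h import *
go(pan(-.026,-.0645,.085),6)"
```

```text
go [-64.6  24.9 233.4] [-0.  -0.  -5.5] t 2.0667
```

>>> play_rows([
  [[-64.6,24.9,150,0,0,-5.5,0],[-64.6,24.9,150,0,0,-5.5,0],[-64.6,24.9,150,0,0,-5.5,0],[-64.6,24.9,150,0,0,-5.5,0],[-64.6,24.9,150,0,0,-5.5,0]],
])

```text
time: 2.48
ee_pos: [0.4565, -0.197, 0.162]
tcp_rot: [0.668, 0.744, -0.002, -0.005]
wrist_force: [-1.1, -0.0, -1.1]
finger_gap: 0.0005
grip_force: 0.0
```

>>> play_rows([
  [[0,0,40,0,0,0,0],[0,0,80,0,0,0,0],[0,0,83,0,0,0,0],[0,0,83,0,0,0,0]],
])

```text
time: 2.82
ee_pos: [0.4581, -0.1953, 0.0854]
tcp_rot: [0.667, 0.745, -0.0, -0.002]
wrist_force: [0.5, -0.6, 0.2]
finger_gap: 0.0005
grip_force: 0.0
```

```bash
python3 -c "
from h import *
st();go(pan(-.026,-.0645,.055),6)"
```

```text
t 2.8167 p [ 0.4581 -0.1953  0.0854] x [-0.11   0.994  0.003] y [ 0.994  0.11  -0.003] z [-0.004  0.003 -1.   ] gap 0.0004914094996429368 gf 0.0 F [ 0.5 -0.6  0.2] q [ 0.27  0.8   0.07  2.07 -0.17  0.29  0.59]
go [-2.6 -0.1 30.4] [-0.2 -0.2  0.3] t 2.8167
```

>>> play_rows([
  [[-2,0,15,0,0,0,0],[-2,0,25,0,0,0,0],[-2,0,30,0,0,0,0],[-2,0,30.5,0,0,0,0],[-2,0,30.5,0,0,0,0]],
])

```text
time: 3.23
ee_pos: [0.4598, -0.1995, 0.0564]
tcp_rot: [0.668, 0.744, 0.0, 0.001]
wrist_force: [0.0, 0.1, -0.2]
finger_gap: 0.0004
grip_force: 0.0
```

>>> play_rows([
  [[0,0,-20,0,0,0,0],[0,0,-45,0,0,0,0.28],[30,10,-45,0,0,0,0.28],[92.5,18.5,-45,0,0,0,0.28],[92.5,18.5,-45,0,0,0,0.28]],
])

```text
time: 3.65
ee_pos: [0.4686, -0.1015, 0.1016]
tcp_rot: [0.667, 0.745, 0.002, 0.0]
wrist_force: [0.7, 0.3, 0.2]
finger_gap: 0.0242
grip_force: 0.0
```

```bash
python3 -c "
from h import *
st();go(pan(-.007,.028,.05),6)
c=snap('side','s1'); cv2.imwrite('pics/s1c.png',cv2.resize(c['image'][160:270,280:460,::-1],None,fx=4,fy=4))"
```

```text
t 3.65 p [ 0.4686 -0.1015  0.1016] x [-0.11   0.994  0.002] y [0.994 0.11  0.003] z [ 0.003  0.003 -1.   ] gap 0.024211817933455223 gf 0.0 F [0.7 0.3 0.2] q [ 0.06  0.75  0.09  2.12 -0.24  0.27  0.47]
go [-2.4 -1.6 51.6] [ 0.2 -0.1  0.3] t 3.65
```

View pics/s1c.png

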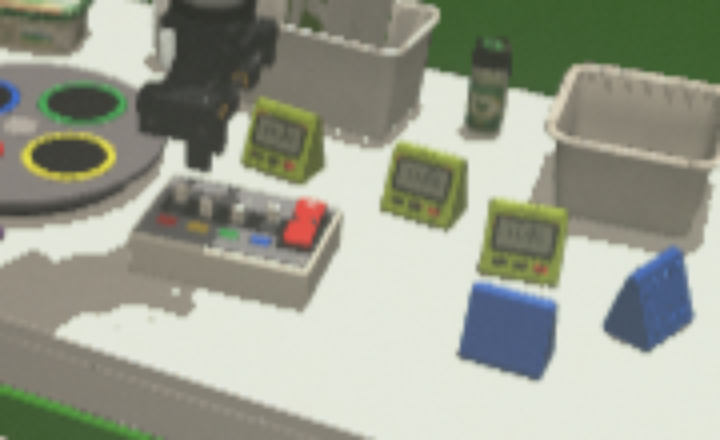

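The side crop shows the rocker's far end, at (315,208), now raised, so the panel is off. Next is the yellow switch.

>>> play_rows([
  [[-2.5,-1.5,30,0,0,0,0.28],[-2.5,-1.5,51,0,0,0,0.28],[-2.5,-1.5,51,0,0,0,0.28],[-2.5,8,51,0,0,0,0.28],[-2.5,20.5,51,0,0,0,0.28]],
])

```text
time: 4.12
ee_pos: [0.4867, -0.1065, 0.0501]
tcp_rot: [0.669, 0.744, -0.001, -0.001]
wrist_force: [-1.2, -0.7, -0.3]
finger_gap: 0.0242
grip_force: 0.0
```

>>> play_rows([
  [[0,0,0,0,0,0,0.28],[0,0,0,0,0,0,0.28],[0,-7,0,0,0,0,0.28],[0,-7,-30,0,0,0,0.28],[0,-7,-70,0,0,0,0]],
])

```text
time: 4.53
ee_pos: [0.478, -0.1066, 0.1181]
tcp_rot: [0.668, 0.744, -0.002, -0.003]
wrist_force: [1.8, -0.4, 0.7]
finger_gap: 0.0193
grip_force: 0.0
```

Run:
```python
from h import *
st()
c=load('top0'); b=(u0,v0)=(230,145)
f=lambda u,v,z:px2w(c,230+(u-1.3)/3.6,145+(v-1.3)/3.6,z)[:2]
P={'blue':(101,149),'green':(196,112),'yellow':(231,205),'red':(136,242)}
W={k:f(*v,.031) for k,v in P.items()}; o=np.mean(list(W.values()),0); print('axis',o,f(166,178,.031))
for k,w in W.items(): print(k,w.round(3),np.linalg.norm(w-o).round(3),np.degrees(np.arctan2(*(w-o)[::-1])).round(1))
for n,p,z in[('post',(48,219),.06),('tab',(143,313),.01)]:
    w=f(*p,z); print(n,w.round(3),np.linalg.norm(w-o).round(3),np.degrees(np.arctan2(*(w-o)[::-1])).round(1))
```

```text
t 4.5333 p [ 0.478  -0.1066  0.1181] x [-0.106  0.994  0.002] y [ 0.994  0.106 -0.006] z [-0.007  0.001 -1.   ] gap 0.01926791414871235 gf 0.0 F [ 1.8 -0.4  0.7] q [ 0.05  0.73  0.12  2.08 -0.23  0.35  0.47]
axis [0.55279452 0.14569302] [0.55144409 0.14564896]
blue [0.582 0.22 ] 0.08 68.2
green [0.627 0.115] 0.08 -22.7
yellow [0.523 0.072] 0.079 -112.1
red [0.479 0.176] 0.08 157.4
post [0.5  0.27] 0.135 113.1
tab [0.401 0.168] 0.153 171.6
```

>>> play_rows([
  [[188,31,0,0,0,-24,0.3],[188,31,0,0,0,-24,0.3],[188,31,0,0,0,-24,0.3],[188,31,0,0,0,-24,0.3],[188,31,0,0,0,-24,0.3]],
])

```text
time: 4.95
ee_pos: [0.4911, 0.0886, 0.1198]
tcp_rot: [0.496, 0.868, 0.002, -0.001]
wrist_force: [0.6, -0.0, -0.7]
finger_gap: 0.0266
grip_force: 0.0
```

>>> play_rows([
  [[156,103,0,0,0,-23,0.3],[156,103,0,0,0,-23,0.3],[156,103,0,0,0,-23,0.3],[156,103,0,0,0,-23,0.3],[156,103,0,0,0,-23,0.3]],
])

```text
time: 5.37
ee_pos: [0.5013, 0.2767, 0.1198]
tcp_rot: [0.312, 0.95, 0.003, -0.0]
wrist_force: [-0.1, 0.4, -0.6]
finger_gap: 0.0266
grip_force: 0.0
```

Run:
```python
from h import *
st(); go([.500,.270,.04],53)
c=snap('wrist','w2'); p=w2px(c,[.5,.27,.065]); print(p)
```

```text
t 5.3667 p [0.5013 0.2767 0.1198] x [-0.805  0.594  0.003] y [0.594 0.805 0.005] z [ 0.001  0.006 -1.   ] gap 0.026584550126594768 gf 0.0 F [-0.1  0.4 -0.6] q [-0.61  0.79  0.05  1.84 -0.08  0.51  0.43]
go [-3.1 -6.6 79.8] [ 0.3 -0.1  0.6] t 5.3667
[308.50168267 221.25442388]
```

View pics/w2.png

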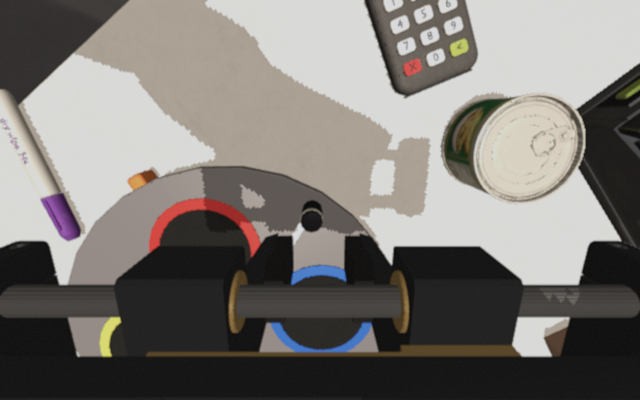

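The post's top is at (312,209), white band below it, about 12 px above the predicted spot. The tin at (515,150) is clear.

Run:
```python
from h import *
c=load('w2'); p=px2w(c,312,209,.065); print(p); o=np.array([.5525,.1457]); d=p[:2]-o; print(np.linalg.norm(d),np.degrees(np.arctan2(d[1],d[0])))
p=px2w(c,136,180,.02);d=p[:2]-o;print(p,np.degrees(np.arctan2(d[1],d[0])))
a=np.radians(112.8)
s=sense();R=Ro.from_quat(s['tcp_rot']);e=s['ee_pos']
for k in (0,12,24,36,48,60,64,61):
    x=np.r_[o+.136*np.array([np.cos(a+np.radians(k)),np.sin(a+np.radians(k))]),.042]; print(k,x.round(3),(R.inv().apply(x-e)*1e3).round(0))
```

```text
[0.49427243 0.27733443 0.065     ]
0.14393774431592693 113.86186881667591
[0.39852269 0.16703635 0.02      ] 172.1108688108354
0 [0.5   0.271 0.042] [-4. -9. 78.]
12 [0.475 0.257 0.042] [  8. -35.  78.]
24 [0.453 0.239 0.042] [ 14. -62.  77.]
36 [0.436 0.216 0.042] [ 14. -91.  77.]
48 [0.424 0.19  0.042] [   9. -119.   77.]
60 [0.418 0.163 0.042] [  -2. -145.   77.]
64 [0.417 0.153 0.042] [  -7. -153.   77.]
61 [0.417 0.16  0.042] [  -3. -147.   77.]
```

>>> play_rows([
  [[2,-5,0,0,0,0,0.5],[2,-5,0,0,0,0,0.5],[2,-5,0,0,0,0,0.5],[2,-5,40,0,0,0,0.5],[2,-5,76,0,0,0,0.5]],
])

```text
time: 5.83
ee_pos: [0.5001, 0.266, 0.0442]
tcp_rot: [0.317, 0.948, 0.002, 0.002]
wrist_force: [-0.0, 0.4, 0.1]
finger_gap: 0.0444
grip_force: 0.0
```

>>> play_rows([
  [[0,0,0,0,0,0,0.22],[0,0,0,0,0,0,0.22],[0,0,0,0,0,0,0.22],[0,0,0,0,0,0,0.22]],
], grip_force=5)

```text
time: 6.17
ee_pos: [0.4996, 0.2676, 0.0455]
tcp_rot: [0.316, 0.949, 0.002, 0.001]
wrist_force: [-0.5, -0.3, 0.2]
finger_gap: 0.0203
grip_force: 0.0
```

Run:
```python
from h import *
st(); c=snap('wrist','w3')
s=sense();R=Ro.from_quat(s['tcp_rot']);e=s['ee_pos']; o=np.array([.5525,.1457]);a=np.radians(113)
for k in (12,24,36,48,60,64,61):
    x=np.r_[o+.138*np.array([np.cos(a+np.radians(k)),np.sin(a+np.radians(k))]),.044]; print(k,x.round(3),(R.inv().apply(x-e)*1e3).round(0))
```

```text
t 6.1667 p [0.4996 0.2676 0.0455] x [-0.8    0.6   -0.002] y [0.6   0.8   0.004] z [ 0.004  0.002 -1.   ] gap 0.02033416936452781 gf 0.0 F [-0.5 -0.3  0.2] q [-0.6   0.91  0.04  1.88 -0.09  0.35  0.44]
12 [0.473 0.259 0.044] [ 16. -23.   1.]
24 [0.452 0.24  0.044] [ 22. -51.   1.]
36 [0.434 0.217 0.044] [ 22. -80.   1.]
48 [0.422 0.191 0.044] [  16. -108.    1.]
60 [0.416 0.163 0.044] [   4. -135.    1.]
64 [0.415 0.153 0.044] [  -1. -143.    1.]
61 [0.415 0.16  0.044] [   3. -137.    1.]
```

View pics/w3.png

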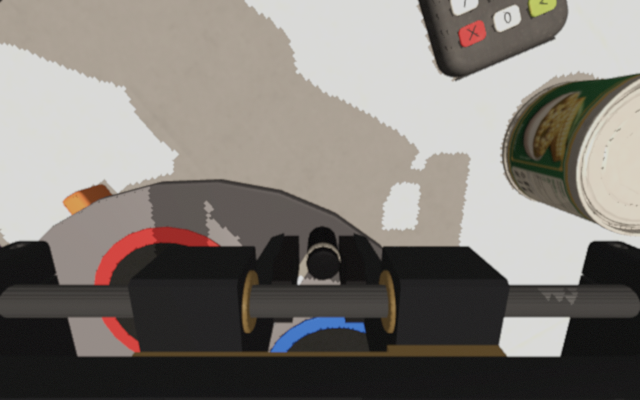

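The post at (322,250) is between the fingers, slightly outboard. I'll sweep it along the arc to the tab.

>>> play_rows([
  [[6,0,0,0,0,0,0.22],[14,-12,0,0,0,0,0.22],[20,-24,0,0,0,0,0.22],[24,-38,0,0,0,0,0.22],[26,-52,0,0,0,0,0.22]],
])

```text
time: 6.63
ee_pos: [0.4457, 0.2437, 0.0446]
tcp_rot: [0.315, 0.949, 0.002, 0.001]
wrist_force: [-0.6, 1.7, -0.8]
finger_gap: 0.0197
grip_force: 1.0
```

>>> play_rows([
  [[1,-14,0,0,0,0,0.22],[0,-29,0,0,0,0,0.22],[-3,-43,0,0,0,0,0.22],[-6,-56,0,0,0,0,0.22],[-12,-70,0,0,0,0,0.22]],
])

```text
time: 7.05
ee_pos: [0.4134, 0.179, 0.0443]
tcp_rot: [0.315, 0.949, 0.001, 0.001]
wrist_force: [0.8, 1.2, -0.2]
finger_gap: 0.0196
grip_force: 0.4
```

>>> play_rows([
  [[-6,-14,0,0,0,0,0.22],[-7,-16,0,0,0,0,0.22],[-7,-16,0,0,0,0,0.22],[-7,-16,0,0,0,0,0.4],[-7,-16,0,0,0,0,0.4]],
])

```text
time: 7.47
ee_pos: [0.412, 0.1634, 0.045]
tcp_rot: [0.316, 0.949, 0.0, -0.0]
wrist_force: [-0.0, -0.1, 0.0]
finger_gap: 0.0308
grip_force: 0.0
```

>>> play_rows([
  [[0,0,-40,0,0,0,0.4],[0,0,-80,0,0,0,0.8],[0,0,-115,0,0,0,0.8],[0,0,-115,0,0,0,0.8]],
])

```text
time: 7.8
ee_pos: [0.4147, 0.1645, 0.1649]
tcp_rot: [0.316, 0.949, 0.003, 0.003]
wrist_force: [-0.2, 0.5, 0.3]
finger_gap: 0.0531
grip_force: 0.0
```

Run:
```python
from h import *
st(); c=snap('top','t2'); im=c['image'][145:245,230:450,::-1]
cv2.imwrite('pics/c3.png',cv2.resize(im,None,fx=3.6,fy=3.6,interpolation=cv2.INTER_CUBIC))
```

```text
t 7.8 p [0.4147 0.1645 0.1649] x [-0.801  0.599 -0.004] y [0.599 0.801 0.008] z [ 0.008  0.005 -1.   ] gap 0.053107424707899246 gf 0.0 F [-0.2  0.5  0.3] q [-0.46  0.6  -0.04  2.18  0.06  0.36  0.39]
```

View pics/c3.png

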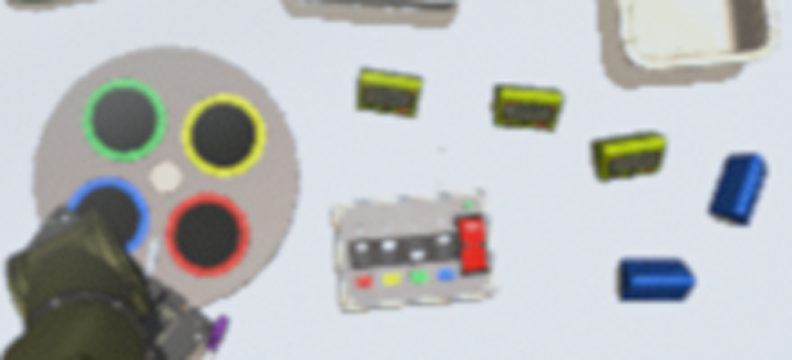

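Home reached: pads at (124,120), (224,134), (208,234) and (108,216) in the crop. Yellow is now on, with its nub at (390,245), and the rocker is off. Next I measure the pads and timers.

```bash
cat >> h.py <<'E'
def timers(c,z=.04):
    h=cv2.cvtColor(np.ascontiguousarray(c['image']),cv2.COLOR_RGB2HSV); m=cv2.inRange(h,(24,140,60),(38,255,255)); m=cv2.morphologyEx(m,cv2.MORPH_CLOSE,np.ones((9,9),np.uint8))
    out=[]
    for k in cv2.findContours(m,cv2.RETR_EXTERNAL,cv2.CHAIN_APPROX_NONE)[0]:
        if cv2.contourArea(k)<60: continue
        W=np.array([px2w(c,*p[0],z)[:2] for p in k]); (cx,cy),(w,h_),a=cv2.minAreaRect((W*1000).astype(np.float32))
        if w>h_: w,h_,a=h_,w,a-90   # a: direction of the thin side
        print('timer px',np.round(cv2.minAreaRect(k)[0]),'w',round(cx),round(cy),'size',round(w),round(h_),'thin axis deg',round((a+90)%180-90,1)); out.append((cx/1e3,cy/1e3,a))
    return out
E
python3 - <<'E'
from h import *
c=load('t2'); f=lambda u,v,z:px2w(c,230+(u-1.3)/3.6,145+(v-1.3)/3.6,z)[:2]
P={'green':(124,120),'yellow':(224,134),'red':(208,234)}
W={k:f(*v,.031) for k,v in P.items()}; o=(W['green']+W['red'])/2; print(o,f(166,178,.031))
for k,w in W.items(): print(k,w.round(3),np.linalg.norm(w-o).round(3),np.degrees(np.arctan2(*(w-o)[::-1])).round(1))
print('blue',2*o-W['yellow'])
timers(c); go([.60,-.1,.25],0)
E
```

```text
[0.55285768 0.14591558] [0.55144409 0.14564896]
green [0.616 0.195] 0.08 38.0
yellow [0.603 0.082] 0.081 -51.9
red [0.49  0.097] 0.08 -142.0
blue [0.50310309 0.20936538]
timer px [ 58. 341.] w -35 969 size 426 450 thin axis deg 1.4
timer px [405. 188.] w 587 -371 size 38 73 thin axis deg 9.5
timer px [292. 182.] w 600 82 size 82 86 thin axis deg -43.6
timer px [376. 174.] w 639 -257 size 37 69 thin axis deg 1.3
timer px [337. 170.] w 653 -99 size 39 62 thin axis deg -7.5
go [-307.4  -99.7  -87. ] [ 0.4 -0.  53.2] t 7.85
```

>>> play_rows([
  [[-170,-38,-20,0,0,30,0.9],[-170,-38,-20,0,0,30,0.9],[-170,-38,-20,0,0,30,0.9],[-170,-38,-20,0,0,30,0.9],[-170,-38,-20,0,0,30,0.9]],
])

```text
time: 8.27
ee_pos: [0.5301, 0.0233, 0.18]
tcp_rot: [0.556, 0.831, -0.001, 0.003]
wrist_force: [0.3, -0.3, -0.8]
finger_gap: 0.0795
grip_force: 0.0
```

>>> play_rows([
  [[-165,51,-20,0,0,28,0.9],[-165,51,-20,0,0,28,0.9],[-165,51,-20,0,0,28,0.9],[-165,51,-20,0,0,28,0.9],[-165,51,-20,0,0,28,0.9]],
])

```text
time: 8.68
ee_pos: [0.6408, -0.1093, 0.1996]
tcp_rot: [0.74, 0.673, -0.002, 0.004]
wrist_force: [0.5, -0.9, -0.0]
finger_gap: 0.0793
grip_force: 0.0
```

Run:
```python
from h import *
st(); c=snap('wrist','w4'); timers(c,.03)
```

```text
t 8.6833 p [ 0.6408 -0.1093  0.1996] x [ 0.094  0.996 -0.008] y [ 0.996 -0.094  0.004] z [ 0.003 -0.008 -1.   ] gap 0.07926334285444993 gf 0.0 F [ 0.5 -0.9 -0. ] q [-0.02  0.77  0.21  1.54 -0.18  0.84  0.16]
timer px [295. 347.] w 592 -316 size 13 41 thin axis deg 82.2
timer px [331. 274.] w 646 -220 size 22 42 thin axis deg 84.5
timer px [332. 175.] w 656 -105 size 44 79 thin axis deg -7.3
```

View pics/w4.png

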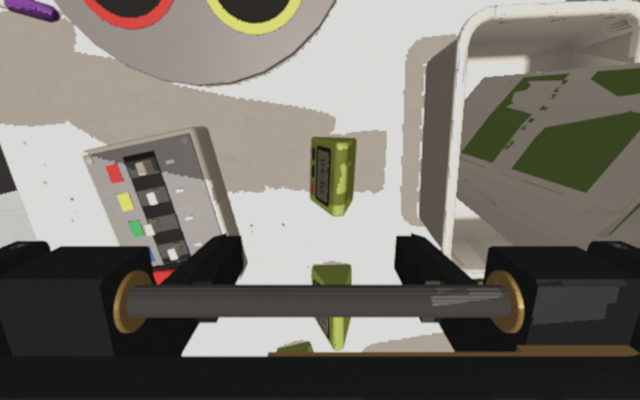

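Timer 1 is at (332,175), with the bin wall to the right at column 430 or more. I'll check the bin's rim clearance for the gripper body by triangulating.

Run:
```python
from h import *
t=load('top0'); s=load('s1'); w=load('w4')
def tri(obs):
    A=[];b=[]
    for c,u,v in obs:
        o=-c['R'].T@c['t']; d=c['R'].T@np.linalg.solve(c['K'],[u,v,1.]); d/=np.linalg.norm(d); P=np.eye(3)-np.outer(d,d); A.append(P);b.append(P@o)
    x=np.linalg.lstsq(np.vstack(A),np.hstack(b),rcond=None)[0]; return x
X=tri([(s,389.2,162.5),(t,356.4,151.1)]); print('rim corner',X,w2px(s,X),w2px(t,X),w2px(w,X))
for v in (20,100,200): print([px2w(w,u,v,z).round(3) for u,z in ((458 if v==20 else 450 if v==100 else 437,.085),)])
print('floor',px2w(w,415,225,0), px2w(w,405,50,0))
for u,v in [(300,149),(356,152)]: print('top rim',[px2w(t,u,v,z)[:2].round(3) for z in(.07,.09,.11)])
```

```text
rim corner [ 0.71662055 -0.19631096  0.16842277] [380.45617309 163.15641192] [364.99087862 147.90859117] [437.88979254 336.39738587]
[array([0.761, 0.018, 0.085])]
[array([ 0.756, -0.039,  0.085])]
[array([ 0.747, -0.124,  0.085])]
floor [ 0.75282268 -0.18004493  0.        ] [0.74403671 0.01488159 0.        ]
top rim [array([0.73 , 0.052]), array([0.725, 0.05 ]), array([0.72 , 0.049])]
top rim [array([ 0.723, -0.171]), array([ 0.718, -0.17 ]), array([ 0.714, -0.168])]
```

Run:
```python
from h import *
t=load('top0'); w=load('w4')
for z in (.06,.08,.1,.12): print(z,'top x at y~-.1',[px2w(t,u,v,z)[:2].round(3) for u,v in((338,146),(338,149))],'wrist',px2w(w,440,170,z)[:2].round(3))
cv2.imwrite('pics/c4.png',cv2.resize(t['image'][100:180,290:400,::-1],None,fx=7,fy=7,interpolation=cv2.INTER_CUBIC))
```

```text
0.06 top x at y~-.1 [array([ 0.748, -0.1  ]), array([ 0.735, -0.1  ])] wrist [ 0.759 -0.102]
0.08 top x at y~-.1 [array([ 0.743, -0.099]), array([ 0.731, -0.099])] wrist [ 0.751 -0.098]
0.1 top x at y~-.1 [array([ 0.738, -0.098]), array([ 0.726, -0.098])] wrist [ 0.743 -0.094]
0.12 top x at y~-.1 [array([ 0.733, -0.097]), array([ 0.721, -0.098])] wrist [ 0.735 -0.089]
```

View pics/c4.png

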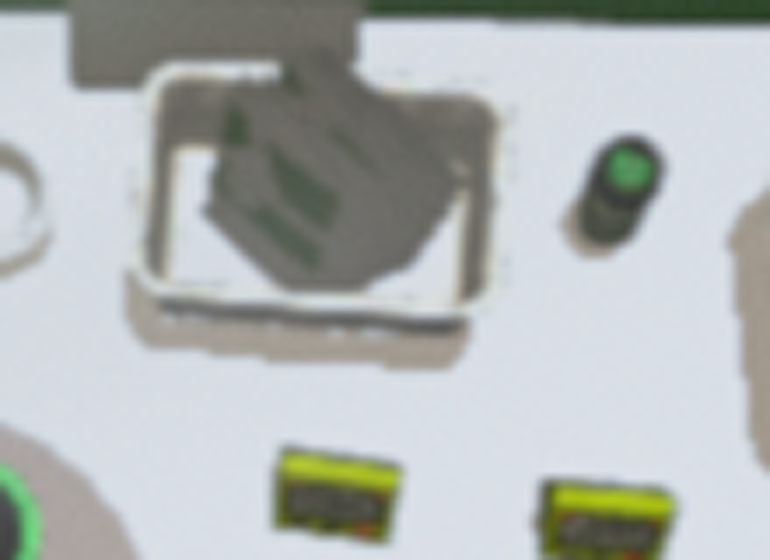

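The bin's near rim is at crop row 310, so x ≈ 0.745 and z ≈ 0.10. The gripper body would just touch it. I'll approach 10 mm short and tilt 4° away from the bin.

```bash
python3 -c "
from h import *
go([.645,-.103,.10],-7); go([.645,-.103,.016],-7)"
```

```text
go [ 5.6  4.9 99. ] [0.1 0.4 1.9] t 8.7333
go [  6.1   4.8 183. ] [0.1 0.4 1.9] t 8.7333
```

>>> play_rows([
  [[6,5,40,-4,0.4,2,0.9],[6,5,80,-4,0.4,2,0.9],[6,5,100,-4,0.4,2,0.9],[6,5,100,-4,0.4,2,0.9]],
], grip_force=25)

```text
time: 9.07
ee_pos: [0.6369, -0.0932, 0.0935]
tcp_rot: [0.747, 0.665, 0.022, 0.018]
wrist_force: [-0.3, 0.3, -0.7]
finger_gap: 0.0799
grip_force: 0.0
```

```bash
python3 -c "
from h import *
st();go([.645,-.103,.016])"
```

```text
t 9.0667 p [ 0.6369 -0.0932  0.0935] x [0.115 0.993 0.009] y [ 0.992 -0.116  0.055] z [ 0.056  0.002 -0.998] gap 0.07991485809308525 gf 0.0 F [-0.3  0.3 -0.7] q [-0.    0.89  0.15  1.68 -0.24  0.53  0.17]
go [-9.5  4.9 77.8] [0 0 0] t 9.0667
```

>>> play_rows([
  [[-9,5,30,0,0,0,0.9],[-9,5,60,0,0,0,0.9],[-9,5,77,0,0,0,0.9],[-9,5,77,0,0,0,0.9]],
])

```text
time: 9.4
ee_pos: [0.6489, -0.1043, 0.0199]
tcp_rot: [0.747, 0.664, 0.024, 0.02]
wrist_force: [0.2, 0.8, 0.4]
finger_gap: 0.0794
grip_force: 0.0
```

```bash
python3 -c "
from h import *
st();go([.645,-.103,.016]); c=snap('wrist','w5'); timers(c,.03)"
```

```text
t 9.4 p [ 0.6489 -0.1043  0.0199] x [0.117 0.993 0.008] y [ 0.991 -0.117  0.062] z [ 0.062  0.001 -0.998] gap 0.07936279307273647 gf 0.0 F [0.2 0.8 0.4] q [ 0.03  1.01  0.12  1.66 -0.25  0.43  0.2 ]
go [ 0.8 -4.3  3.7] [0 0 0] t 9.4
timer px [340. 335.] w 655 -150 size 21 33 thin axis deg 80.2
timer px [333. 228.] w 657 -90 size 42 57 thin axis deg -7.3
```

View pics/w5.png

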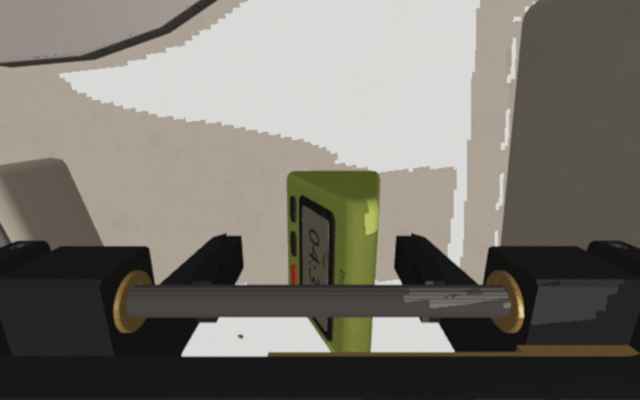

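The timer stands between the fingers, spanning columns 288–380. Closing now.

>>> play_rows([
  [[0,-2,2,0,0,0,0.2],[0,-2,2,0,0,0,0.2],[0,-2,2,0,0,0,0.2],[0,-2,2,0,0,0,0.2],[0,-2,2,0,0,0,0.2]],
], grip_force=25)

```text
time: 9.87
ee_pos: [0.6504, -0.1063, 0.0219]
tcp_rot: [0.748, 0.663, 0.026, 0.024]
wrist_force: [1.3, -0.4, 0.7]
finger_gap: 0.0481
grip_force: 0.6
```

>>> play_rows([
  [[0,0,0,0,0,0,0.2],[0,0,0,0,0,0,0.2],[0,0,0,0,0,0,0.2],[0,0,-10,0,0,0,0.2],[0,0,-30,0,0,0,0.2]],
])

```text
time: 10.28
ee_pos: [0.6439, -0.1056, 0.0484]
tcp_rot: [0.748, 0.663, 0.023, 0.02]
wrist_force: [0.2, 0.2, -0.8]
finger_gap: 0.0395
grip_force: 23.4
```

>>> play_rows([
  [[0,0,-30,0,0,0,0.2],[0,0,-60,0,0,0,0.2],[0,0,-90,2,0,0,0.2],[0,0,-110,4,0,0,0.2],[0,0,-110,4,0,0,0.2]],
])

```text
time: 10.7
ee_pos: [0.6422, -0.1068, 0.1651]
tcp_rot: [0.748, 0.664, 0.004, -0.001]
wrist_force: [2.4, -1.1, -0.4]
finger_gap: 0.0394
grip_force: 23.4
```

```bash
python3 -c "
from h import *
st();go([.603,.082,.16],0); c=snap('wrist','w6'); timers(c,.16)"
```

```text
t 10.7 p [ 0.6422 -0.1068  0.1651] x [0.119 0.993 0.006] y [ 0.993 -0.119  0.004] z [ 0.005  0.006 -1.   ] gap 0.03935715534591437 gf 23.42080805450678 F [ 2.4 -1.1 -0.4] q [-0.    0.82  0.19  1.56 -0.21  0.78  0.16]
go [182.8 -61.4   6. ] [ 0.2 -0.3 -6.8] t 10.7
timer px [325. 336.] w 640 -163 size 23 35 thin axis deg 83.0
timer px [316. 226.] w 642 -96 size 46 65 thin axis deg -7.2
```

>>> play_rows([
  [[37,-12,0,0,0,-1,0.2],[74,-24,0,0,0,-2,0.2],[110,-36,0,0,0,-4,0.2],[147,-49,0,0,0,-6,0.2],[183,-61,0,0,0,-7,0.2]],
])

```text
time: 11.17
ee_pos: [0.5978, 0.0845, 0.1599]
tcp_rot: [0.706, 0.709, 0.0, -0.005]
wrist_force: [1.0, 0.1, -0.6]
finger_gap: 0.0396
grip_force: 23.4
```

>>> play_rows([
  [[0,0,20,0,0,0,0.2],[0,0,50,0,0,0,0.2],[0,0,80,0,0,0,0.2],[0,0,85,0,0,0,0.2],[0,0,85,0,0,0,0.2]],
])

```text
time: 11.58
ee_pos: [0.5973, 0.083, 0.0738]
tcp_rot: [0.706, 0.708, -0.001, -0.005]
wrist_force: [-0.2, -1.0, -0.6]
finger_gap: 0.0395
grip_force: 23.4
```

```bash
python3 -c "
from h import *
st();go([.603,.082,.052],0)"
```

```text
t 11.5833 p [0.5973 0.083  0.0738] x [-0.003  1.     0.006] y [ 1.     0.003 -0.009] z [-0.009  0.006 -1.   ] gap 0.03945191739954459 gf 23.41944247484207 F [-0.2 -1.  -0.6] q [-0.29  0.9   0.14  1.75 -0.24  0.52  0.02]
go [-1.2  5.9 21.8] [-0.5 -0.3  0.2] t 11.5833
```

>>> play_rows([
  [[-1,5,8,0,0,0,0.2],[-1,5,15,0,0,0,0.2],[-1,5,20,0,0,0,0.2],[-1,5,20,0,0,0,0.2]],
])

```text
time: 11.92
ee_pos: [0.6053, 0.0825, 0.0563]
tcp_rot: [0.706, 0.708, 0.002, -0.003]
wrist_force: [-0.8, 0.2, -1.3]
finger_gap: 0.0398
grip_force: 23.4
```

```bash
python3 -c "
from h import *
st()"
```

```text
t 11.9167 p [0.6053 0.0825 0.0563] x [-0.003  1.     0.007] y [ 1.     0.003 -0.002] z [-0.002  0.007 -1.   ] gap 0.03979613614022283 gf 23.41673525981605 F [-0.8  0.2 -1.3] q [-0.28  0.93  0.14  1.74 -0.25  0.49  0.02]
```

Lower 4 mm more, release and lift; then head for timer 2.

>>> play_rows([
  [[0,0,3,0,0,0,0.2],[0,0,4,0,0,0,0.2],[0,0,4,0,0,0,0.75],[0,0,4,0,0,0,0.75],[0,0,4,0,0,0,0.75]],
])

```text
time: 12.33
ee_pos: [0.6057, 0.0827, 0.0529]
tcp_rot: [0.706, 0.708, 0.002, -0.003]
wrist_force: [-0.6, 0.6, 0.7]
finger_gap: 0.0574
grip_force: 0.0
```

>>> play_rows([
  [[0,0,0,0,0,0,0.75],[0,0,-20,0,0,0,0.75],[0,0,-60,0,0,0,0.75],[0,0,-100,0,0,0,0.9],[0,0,-140,0,0,0,0.9]],
])

```text
time: 12.75
ee_pos: [0.6051, 0.0815, 0.1938]
tcp_rot: [0.706, 0.708, 0.001, -0.004]
wrist_force: [0.6, -0.8, 0.2]
finger_gap: 0.0775
grip_force: 0.0
```

```bash
python3 -c "
from h import *
st();c=snap('wrist','w7'); timers(c,.06); c=snap('top','t3'); timers(c); go([.63,-.255,.2],-3)"
```

```text
t 12.75 p [0.6051 0.0815 0.1938] x [-0.003  1.     0.007] y [ 1.     0.003 -0.003] z [-0.003  0.007 -1.   ] gap 0.077450408432895 gf 0.0 F [ 0.6 -0.8  0.2] q [-0.32  0.73  0.2   1.67 -0.21  0.77 -0.01]
timer px [316. 186.] w 602 86 size 54 84 thin axis deg -8.8
timer px [ 58. 341.] w -35 969 size 426 450 thin axis deg 1.4
timer px [405. 188.] w 587 -371 size 38 73 thin axis deg 9.5
timer px [376. 174.] w 639 -257 size 37 69 thin axis deg 1.3
go [-336.6   19.1   -3.5] [ 0.6 -0.5  3.1] t 12.85
```

>>> play_rows([
  [[-170,15,-5,0,0,2,0.9],[-170,15,-5,0,0,2,0.9],[-170,15,-5,0,0,2,0.9],[-170,15,-5,0,0,2,0.9],[-170,15,-5,0,0,2,0.9]],
])

```text
time: 13.27
ee_pos: [0.6204, -0.1006, 0.1965]
tcp_rot: [0.723, 0.691, -0.001, 0.0]
wrist_force: [-1.1, -1.9, 0.3]
finger_gap: 0.0795
grip_force: 0.0
```

>>> play_rows([
  [[-166,10,0,0,0,0,0.9],[-166,10,0,0,0,0,0.9],[-166,10,0,0,0,0,0.9],[-166,10,0,0,0,0,0.9],[-166,10,0,0,0,0,0.9]],
])

```text
time: 13.68
ee_pos: [0.6227, -0.2676, 0.1947]
tcp_rot: [0.723, 0.691, -0.002, -0.0]
wrist_force: [-1.0, -0.9, 0.3]
finger_gap: 0.0794
grip_force: 0.0
```

Run:
```python
from h import *
st(); c=snap('wrist','w8'); T=timers(c,.03)
p=min(T,key=lambda a:abs(a[1]+.255)); a=(p[2]+90)%180-90; go([p[0],p[1],.1],a); go([p[0],p[1],.014],a)
```

```text
t 13.6833 p [ 0.6227 -0.2676  0.1947] x [ 0.045  0.999 -0.003] y [ 0.999 -0.045 -0.003] z [-0.003 -0.003 -1.   ] gap 0.07938095568348927 gf 0.0 F [-1.  -0.9  0.3] q [ 0.25  0.82  0.18  1.44 -0.16  0.9   0.42]
timer px [295. 262.] w 593 -357 size 43 62 thin axis deg 9.8
timer px [337. 175.] w 643 -261 size 44 79 thin axis deg -3.9
go [ 1.6 19.5 94.3] [-0.2 -0.1  1.5] t 13.7333
go [  1.4  19.8 180.3] [-0.2 -0.1  1.5] t 13.7333
```

>>> play_rows([
  [[1.5,19,40,0,0,1.5,0.9],[1.5,19,80,0,0,1.5,0.9],[1.5,19,100,0,0,1.5,0.9],[1.5,19,100,0,0,1.5,0.9],[1.5,19,100,0,0,1.5,0.9]],
])

```text
time: 14.15
ee_pos: [0.6441, -0.2513, 0.0938]
tcp_rot: [0.727, 0.687, 0.001, -0.005]
wrist_force: [0.6, -0.1, -0.1]
finger_gap: 0.0792
grip_force: 0.0
```

Run:
```python
from h import *
st(); c=snap('wrist','w9'); timers(c,.03); go([.643,-.260,.016],-4)
```

```text
t 14.15 p [ 0.6441 -0.2513  0.0938] x [0.057 0.998 0.009] y [ 0.998 -0.057 -0.005] z [-0.005  0.009 -1.   ] gap 0.07915466575984305 gf 0.0 F [ 0.6 -0.1 -0.1] q [ 0.24  0.96  0.15  1.45 -0.19  0.75  0.4 ]
timer px [266. 336.] w 596 -353 size 35 51 thin axis deg 87.0
timer px [320. 226.] w 644 -263 size 43 88 thin axis deg -3.5
go [-8.3 -1.8 79.7] [-0.1 -0.4  0.7] t 14.2
```

>>> play_rows([
  [[-8,-1,30,0,0,0,0.9],[-8,-1,60,0,0,0,0.9],[-8,-1,77,0,0,0,0.9],[-8,-1,77,0,0,0,0.2],[-8,-1,77,0,0,0,0.2]],
])

```text
time: 14.62
ee_pos: [0.6438, -0.26, 0.019]
tcp_rot: [0.727, 0.686, 0.002, -0.003]
wrist_force: [0.5, -0.3, -0.1]
finger_gap: 0.0676
grip_force: 0.0
```

>>> play_rows([
  [[0,0,0,0,0,0,0.2],[0,0,0,0,0,0,0.2],[0,0,0,0,0,0,0.2],[0,0,0,0,0,0,0.2],[0,0,0,0,0,0,0.2]],
])

```text
time: 15.03
ee_pos: [0.6442, -0.2606, 0.0194]
tcp_rot: [0.727, 0.686, 0.002, -0.002]
wrist_force: [-0.3, -0.0, 4.0]
finger_gap: 0.0405
grip_force: 24.3
```

>>> play_rows([
  [[0,0,0,0,0,0,0.2],[0,0,0,0,0,0,0.2],[0,0,-10,0,0,0,0.2],[0,0,-40,0,0,0,0.2],[0,0,-80,0,0,0,0.2]],
])

```text
time: 15.45
ee_pos: [0.6403, -0.2595, 0.0958]
tcp_rot: [0.727, 0.686, 0.0, -0.007]
wrist_force: [0.4, 0.9, -0.9]
finger_gap: 0.0407
grip_force: 23.6
```

>>> play_rows([
  [[30,0,-30,0,0,0,0.2],[65,0,-60,0,0,0,0.2],[105,0,-65,0,0,0,0.2],[140,0,-65,0,0,0,0.2],[140,0,-65,0,0,0,0.2]],
])

```text
time: 15.87
ee_pos: [0.6533, -0.1083, 0.1652]
tcp_rot: [0.723, 0.691, 0.006, -0.006]
wrist_force: [0.3, 2.3, -1.2]
finger_gap: 0.0403
grip_force: 23.6
```

Run:
```python
from h import *
st(); go([.490,.097,.16],0)
```

```text
t 15.8667 p [ 0.6533 -0.1083  0.1652] x [0.045 0.999 0.017] y [ 0.999 -0.045 -0.001] z [-0.     0.017 -1.   ] gap 0.04027308921166893 gf 23.5896772518754 F [ 0.3  2.3 -1.2] q [ 0.01  0.83  0.18  1.52 -0.2   0.81  0.23]
go [ 197.6 -172.4    8.8] [-0.  -1.  -2.6] t 15.8667
```

>>> play_rows([
  [[25,-22,0,0,0,-1,0.2],[52,-45,0,0,0,-2,0.2],[79,-68,0,0,0,-3,0.2],[106,-91,0,0,0,-3,0.2],[132,-114,0,0,0,-3,0.2]],
])

```text
time: 16.28
ee_pos: [0.5439, 0.0179, 0.1655]
tcp_rot: [0.709, 0.705, 0.002, -0.004]
wrist_force: [-0.3, 0.8, -0.7]
finger_gap: 0.0404
grip_force: 23.6
```

>>> play_rows([
  [[25,-20,0,0,0,0,0.2],[50,-40,0,0,0,0,0.2],[63,-53,10,0,0,0,0.2],[63,-53,40,0,0,0,0.2],[63,-53,70,0,0,0,0.2]],
])

```text
time: 16.7
ee_pos: [0.4928, 0.0824, 0.0964]
tcp_rot: [0.708, 0.706, 0.003, -0.003]
wrist_force: [1.4, -0.7, -1.7]
finger_gap: 0.0403
grip_force: 23.6
```

Run:
```python
from h import *
st(); go([.490,.097,.051],0)
```

```text
t 16.7 p [0.4928 0.0824 0.0964] x [0.003 1.    0.008] y [ 1.    -0.003  0.001] z [ 0.001  0.008 -1.   ] gap 0.04029647784969425 gf 23.592149410396814 F [ 1.4 -0.7 -1.7] q [-0.32  0.78  0.11  2.07 -0.29  0.31  0.04]
go [14.2 -2.8 45.5] [ 0.  -0.5 -0.1] t 16.7
```

>>> play_rows([
  [[14,-3,20,0,0,0,0.2],[14,-3,35,0,0,0,0.2],[14,-3,43,0,0,0,0.2],[14,-3,44,0,0,0,0.2],[14,-3,44,0,0,0,0.2]],
])

```text
time: 17.12
ee_pos: [0.4898, 0.0943, 0.0521]
tcp_rot: [0.709, 0.705, 0.002, -0.003]
wrist_force: [1.0, -0.4, -0.5]
finger_gap: 0.0406
grip_force: 23.6
```

Run:
```python
from h import *
st(); go([.490,.097,.051],0)
```

```text
t 17.1167 p [0.4898 0.0943 0.0521] x [0.007 1.    0.007] y [ 1.    -0.007 -0.002] z [-0.002  0.007 -1.   ] gap 0.040598048901650044 gf 23.594699408859015 F [ 1.  -0.4 -0.5] q [-0.32  0.86  0.08  2.08 -0.32  0.21  0.03]
go [2.7 0.2 1.1] [-0.1 -0.4 -0.4] t 17.1167
```

>>> play_rows([
  [[1,0,1.5,0,0,0,0.2],[1,0,1.5,0,0,0,0.75],[1,0,1.5,0,0,0,0.75],[1,0,1.5,0,0,0,0.75],[1,0,1.5,0,0,0,0.75]],
])

```text
time: 17.53
ee_pos: [0.49, 0.0959, 0.0509]
tcp_rot: [0.709, 0.705, 0.002, -0.003]
wrist_force: [0.2, 0.2, 0.3]
finger_gap: 0.0651
grip_force: 0.0
```

>>> play_rows([
  [[0,0,0,0,0,0,0.75],[0,0,-20,0,0,0,0.75],[0,0,-60,0,0,0,0.75],[0,0,-100,0,0,0,0.9],[0,0,-140,0,0,0,0.9]],
])

```text
time: 17.95
ee_pos: [0.4892, 0.0947, 0.1919]
tcp_rot: [0.709, 0.705, 0.001, -0.004]
wrist_force: [0.8, 0.7, -0.9]
finger_gap: 0.0769
grip_force: 0.0
```

Run:
```python
from h import *
st(); c=snap('wrist','w10'); timers(c,.06); c=snap('top','t4'); timers(c); go([.575,-.36,.2],8)
for z in (.08,.1,.12): print('bin2 rim',z,[px2w(c,u,v,z)[:2].round(3) for u,v in((403,165),(440,163))])
```

```text
t 17.95 p [0.4892 0.0947 0.1919] x [0.006 1.    0.007] y [ 1.    -0.006 -0.003] z [-0.003  0.007 -1.   ] gap 0.07694612117878896 gf 0.0 F [ 0.8  0.7 -0.9] q [-0.42  0.61  0.22  2.   -0.26  0.56 -0.02]
timer px [432. 197.] w 597 87 size 55 87 thin axis deg -6.7
timer px [319. 191.] w 490 95 size 46 81 thin axis deg -0.3
timer px [ 58. 341.] w -35 969 size 426 450 thin axis deg 1.4
timer px [405. 188.] w 588 -370 size 36 73 thin axis deg 9.5
timer px [296. 181.] w 605 66 size 53 86 thin axis deg -74.3
go [-454.6   84.5   -7.8] [ 0.5 -0.5 -8.4] t 18.05
bin2 rim 0.08 [array([ 0.673, -0.356]), array([ 0.684, -0.501])]
bin2 rim 0.1 [array([ 0.669, -0.352]), array([ 0.68 , -0.496])]
bin2 rim 0.12 [array([ 0.665, -0.348]), array([ 0.676, -0.49 ])]
```

>>> play_rows([
  [[-152,23,-4,0,0,-3,0.9],[-152,23,-4,0,0,-3,0.9],[-152,23,-4,0,0,-3,0.9],[-152,23,-4,0,0,-3,0.9],[-152,23,-4,0,0,-3,0.9]],
])

```text
time: 18.47
ee_pos: [0.5122, -0.0655, 0.1933]
tcp_rot: [0.694, 0.72, 0.0, -0.001]
wrist_force: [-0.5, 0.2, 1.2]
finger_gap: 0.0793
grip_force: 0.0
```

>>> play_rows([
  [[-153,16,-4,0,0,-3,0.9],[-153,16,-4,0,0,-3,0.9],[-153,16,-4,0,0,-3,0.9],[-153,16,-4,0,0,-3,0.9],[-153,16,-4,0,0,-3,0.9]],
])

```text
time: 18.88
ee_pos: [0.5346, -0.2176, 0.1959]
tcp_rot: [0.675, 0.738, 0.0, -0.001]
wrist_force: [-0.1, -1.2, -0.4]
finger_gap: 0.0797
grip_force: 0.0
```

>>> play_rows([
  [[-151,8,0,0,0,-3,0.9],[-151,8,0,0,0,-3,0.9],[-151,8,0,0,0,-3,0.9],[-151,8,0,0,0,-3,0.9],[-151,8,0,0,0,-3,0.9]],
])

```text
time: 19.3
ee_pos: [0.5565, -0.3658, 0.1942]
tcp_rot: [0.654, 0.756, -0.0, -0.002]
wrist_force: [0.2, -0.8, 0.1]
finger_gap: 0.0794
grip_force: 0.0
```

Run:
```python
from h import *
st(); c=snap('wrist','w11'); timers(c,.03)
```

```text
t 19.3 p [ 0.5565 -0.3658  0.1942] x [-0.143  0.99   0.002] y [ 0.99   0.143 -0.002] z [-0.003  0.002 -1.   ] gap 0.07943371950500076 gf 0.0 F [ 0.2 -0.8  0.1] q [ 0.46  0.8   0.11  1.48 -0.1   0.87  0.74]
timer px [348. 198.] w 590 -377 size 44 84 thin axis deg 9.0
```

View pics/w11.png

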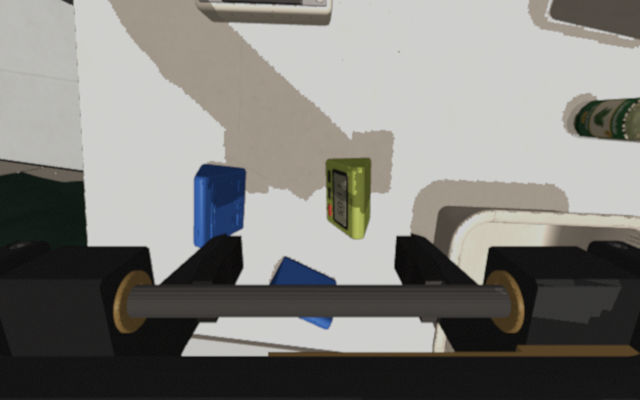

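Timer 3 is at (348,198). The bin's near-left rim corner is at (465,215) and the blue objects at (220,205) and (305,292). I'll check clearances.

Run:
```python
from h import *
c=load('w11')
for z in (.08,.1): print('bin corner',z,[px2w(c,u,v,z)[:2].round(3) for u,v in((452,228),(465,215),(447,260))])
print('blueL top/right',[px2w(c,u,v,z).round(3) for u,v,z in((245,170,.068),(243,228,.068),(212,205,.0))])
print('blue2',[px2w(c,u,v,z).round(3) for u,v,z in((285,258,.0),(335,288,.03),(285,258,.068))])
go([.578,-.375,.1],9)
```

```text
bin corner 0.08 [array([ 0.681, -0.378]), array([ 0.69 , -0.364]), array([ 0.685, -0.409])]
bin corner 0.1 [array([ 0.671, -0.371]), array([ 0.679, -0.359]), array([ 0.674, -0.401])]
blueL top/right [array([ 0.488, -0.354,  0.068]), array([ 0.49 , -0.41 ,  0.068]), array([ 0.438, -0.414,  0.   ])]
blue2 [array([ 0.53 , -0.469,  0.   ]), array([ 0.593, -0.483,  0.03 ]), array([ 0.534, -0.435,  0.068])]
go [-17.1  19.1  93.7] [-0.1 -0.4 -0.6] t 19.35
```

>>> play_rows([
  [[-15,19,35,-3,0,3,1],[-15,19,70,-6,0,5,1],[-15,19,70,-6,0,5,1],[-15,19,70,-6,0,5,1],[-15,19,70,-6,0,5,1]],
])

```text
time: 19.77
ee_pos: [0.5802, -0.3685, 0.1262]
tcp_rot: [0.682, 0.729, 0.042, 0.031]
wrist_force: [0.1, -0.9, 1.2]
finger_gap: 0.0881
grip_force: 0.0
```

Run:
```python
from h import *
st(); c=snap('wrist','w12'); timers(c,.03); go([.577,-.375,.06]);go([.577,-.375,.02])
```

```text
t 19.7667 p [ 0.5802 -0.3685  0.1262] x [-0.067  0.998  0.012] y [0.992 0.065 0.104] z [ 0.102  0.019 -0.995] gap 0.0880589445040883 gf 0.0 F [ 0.1 -0.9  1.2] q [ 0.5   0.88  0.05  1.54 -0.18  0.65  0.74]
timer px [317. 212.] w 590 -378 size 44 88 thin axis deg 9.9
go [ -6.3 -11.4  66.2] [0 0 0] t 19.8167
go [ -6.7 -15.6 106. ] [0 0 0] t 19.8167
```

>>> play_rows([
  [[-6.5,-8,30,0,0,0,1],[-6.5,-12,66,0,0,0,1],[-6.5,-14,85,0,0,0,1],[-6.5,-15,103,0,0,0,1],[-6.5,-15,103,0,0,0,1]],
])

```text
time: 20.23
ee_pos: [0.575, -0.3739, 0.0193]
tcp_rot: [0.683, 0.729, 0.042, 0.029]
wrist_force: [-0.0, 0.7, 0.5]
finger_gap: 0.0882
grip_force: 0.0
```

Run:
```python
from h import *
st(); c=snap('wrist','w13'); timers(c,.03)
```

```text
t 20.2333 p [ 0.575  -0.3739  0.0193] x [-0.066  0.998  0.014] y [0.993 0.064 0.101] z [ 0.1    0.021 -0.995] gap 0.08824790193720805 gf 0.0 F [-0.   0.7  0.5] q [ 0.53  1.03  0.02  1.57 -0.19  0.48  0.77]
timer px [362. 336.] w 601 -417 size 21 40 thin axis deg 89.6
timer px [345. 232.] w 587 -360 size 44 56 thin axis deg 9.8
```

Timer 3 is in place between the fingers. Grip and lift.

>>> play_rows([
  [[0,0,0,0,0,0,0.2],[0,0,0,0,0,0,0.2],[0,0,0,0,0,0,0.2],[0,0,0,0,0,0,0.2],[0,0,0,0,0,0,0.2]],
])

```text
time: 20.7
ee_pos: [0.5762, -0.3762, 0.0223]
tcp_rot: [0.683, 0.728, 0.042, 0.032]
wrist_force: [0.6, 0.2, 0.4]
finger_gap: 0.0569
grip_force: 0.5
```

>>> play_rows([
  [[0,0,0,0,0,0,0.2],[0,0,0,0,0,0,0.2],[0,0,0,0,0,0,0.2],[0,0,0,0,0,0,0.2],[0,0,-10,0,0,0,0.2]],
])

```text
time: 21.12
ee_pos: [0.5725, -0.3747, 0.0291]
tcp_rot: [0.683, 0.728, 0.041, 0.029]
wrist_force: [0.2, 0.3, -2.0]
finger_gap: 0.0399
grip_force: 23.3
```

Run:
```python
from h import *
st()
```

```text
t 21.1167 p [ 0.5725 -0.3747  0.0291] x [-0.064  0.998  0.015] y [0.993 0.063 0.1  ] z [ 0.098  0.021 -0.995] gap 0.039894106388730734 gf 23.31402654759586 F [ 0.2  0.3 -2. ] q [ 0.53  1.01  0.02  1.57 -0.19  0.49  0.77]
```

>>> play_rows([
  [[0,0,-30,0,0,0,0.2],[0,0,-60,1,0,0,0.2],[0,0,-90,3,0,0,0.2],[0,0,-120,5,0,0,0.2],[0,0,-145,6,0,0,0.2]],
])

```text
time: 21.53
ee_pos: [0.5591, -0.3784, 0.1776]
tcp_rot: [0.684, 0.729, 0.003, -0.005]
wrist_force: [0.2, -0.2, -1.6]
finger_gap: 0.0398
grip_force: 23.3
```

Run:
```python
from h import *
st(); go([.503,.209,.17],0)
```

```text
t 21.5333 p [ 0.5591 -0.3784  0.1776] x [-0.064  0.998  0.011] y [ 0.998  0.064 -0.003] z [-0.003  0.011 -1.   ] gap 0.03981445432443047 gf 23.31887735053897 F [ 0.2 -0.2 -1.6] q [ 0.47  0.83  0.13  1.46 -0.13  0.87  0.7 ]
go [589.7 -18.2  14.3] [-0.2 -0.6  3.7] t 21.5333
```

>>> play_rows([
  [[32,-1,0,0,0,0,0.2],[70,-2,0,0,0,1,0.2],[108,-3,0,0,0,2,0.2],[146,-4,0,0,0,3,0.2],[184,-6,0,0,0,4,0.2]],
])

```text
time: 21.95
ee_pos: [0.5402, -0.1937, 0.1775]
tcp_rot: [0.71, 0.705, 0.003, -0.005]
wrist_force: [-0.1, 0.3, -0.8]
finger_gap: 0.0398
grip_force: 23.3
```

>>> play_rows([
  [[38,-2,0,0,0,0,0.2],[76,-4,0,0,0,0,0.2],[114,-6,0,0,0,0,0.2],[152,-8,0,0,0,0,0.2],[188,-12,0,0,0,0,0.2]],
])

```text
time: 22.37
ee_pos: [0.5297, -0.0054, 0.1798]
tcp_rot: [0.709, 0.705, 0.003, -0.005]
wrist_force: [0.3, 1.4, -0.7]
finger_gap: 0.0401
grip_force: 23.3
```

Run:
```python
from h import *
st(); go([.503,.209,.17],0)
```

```text
t 22.3667 p [ 0.5297 -0.0054  0.1798] x [0.006 1.    0.012] y [ 1.    -0.006 -0.003] z [-0.003  0.012 -1.   ] gap 0.04013769723456273 gf 23.317950200289488 F [ 0.3  1.4 -0.7] q [-0.19  0.66  0.19  1.92 -0.24  0.58  0.16]
go [214.1 -27.8  12.4] [-0.2 -0.7 -0.3] t 22.3667
```

>>> play_rows([
  [[38,-5,0,0,0,0,0.2],[76,-10,0,0,0,0,0.2],[114,-15,0,0,0,0,0.2],[152,-20,0,0,0,0,0.2],[185,-26,0,0,0,0,0.2]],
])

```text
time: 22.78
ee_pos: [0.5044, 0.1803, 0.1819]
tcp_rot: [0.709, 0.706, 0.003, -0.005]
wrist_force: [0.0, -0.2, -0.8]
finger_gap: 0.0393
grip_force: 23.3
```

>>> play_rows([
  [[29,-2,0,0,0,0,0.2],[29,-2,20,0,0,0,0.2],[29,-2,50,0,0,0,0.2],[29,-2,80,0,0,0,0.2],[29,-2,90,0,0,0,0.2]],
])

```text
time: 23.2
ee_pos: [0.5008, 0.2071, 0.0891]
tcp_rot: [0.709, 0.705, 0.0, -0.006]
wrist_force: [-0.7, 0.0, -0.7]
finger_gap: 0.0396
grip_force: 23.3
```

Run:
```python
from h import *
st(); go([.503,.209,.051],0)
```

```text
t 23.2 p [0.5008 0.2071 0.0891] x [0.005 1.    0.009] y [ 1.    -0.005 -0.008] z [-0.008  0.009 -1.   ] gap 0.039556227264905146 gf 23.316663969308138 F [-0.7  0.  -0.7] q [-0.57  0.83  0.17  1.94 -0.35  0.41 -0.13]
go [ 1.5  2.5 38.1] [-0.5 -0.5 -0.3] t 23.2
```

>>> play_rows([
  [[1,2,15,0,0,0,0.2],[1,2,30,0,0,0,0.2],[1,2,35,0,0,0,0.2],[1,2,37,0,0,0,0.2],[1,2,37,0,0,0,0.2]],
])

```text
time: 23.62
ee_pos: [0.5054, 0.209, 0.0554]
tcp_rot: [0.709, 0.705, 0.003, -0.005]
wrist_force: [0.5, -0.1, -0.0]
finger_gap: 0.0403
grip_force: 23.3
```

Run:
```python
from h import *
st()
```

```text
t 23.6167 p [0.5054 0.209  0.0554] x [0.006 1.    0.012] y [ 1.    -0.006 -0.003] z [-0.003  0.012 -1.   ] gap 0.04034821703600864 gf 23.318973700515926 F [ 0.5 -0.1 -0. ] q [-0.55  0.88  0.14  1.94 -0.37  0.34 -0.12]
```

>>> play_rows([
  [[0,0,3,0,0,0,0.2],[0,0,4,0,0,0,0.2],[0,0,4,0,0,0,0.75],[0,0,4,0,0,0,0.75],[0,0,4,0,0,0,0.75]],
])

```text
time: 24.03
ee_pos: [0.5058, 0.2094, 0.0517]
tcp_rot: [0.709, 0.705, 0.004, -0.005]
wrist_force: [0.2, -0.5, -0.4]
finger_gap: 0.0578
grip_force: 0.0
```

>>> play_rows([
  [[0,0,0,0,0,0,0.75],[0,0,-20,0,0,0,0.75],[0,0,-60,0,0,0,0.75],[0,0,-100,0,0,0,0.5],[0,0,-140,0,0,0,0]],
])

```text
time: 24.45
ee_pos: [0.5051, 0.2073, 0.1923]
tcp_rot: [0.709, 0.705, 0.002, -0.005]
wrist_force: [1.1, 0.9, -0.2]
finger_gap: 0.0551
grip_force: 0.0
```

>>> play_rows([
  [[-35,-15,-5,0,0,0,0],[-70,-30,-5,0,0,0,0],[-105,-45,-5,0,0,0,0],[-140,-60,-5,0,0,0,0],[-175,-75,-5,0,0,0,0]],
])

```text
time: 24.87
ee_pos: [0.4288, 0.0318, 0.1944]
tcp_rot: [0.709, 0.705, 0.003, -0.005]
wrist_force: [0.7, -1.5, -1.3]
finger_gap: 0.0222
grip_force: 0.0
```

Run:
```python
from h import *
st(); c=snap('wrist','w14'); timers(c,.06); t=snap('top','t5'); timers(t,.06)
im=t['image'][145:245,230:450,::-1]; s=snap('side','s5')
a=cv2.resize(im,None,fx=3,fy=3,interpolation=cv2.INTER_CUBIC); b=cv2.resize(s['image'][165:245,230:390,::-1],(660,300),interpolation=cv2.INTER_CUBIC)
cv2.imwrite('pics/f1.png',np.vstack([a[:300],b])[:600])
```

```text
t 24.8667 p [0.4288 0.0318 0.1944] x [0.005 1.    0.012] y [ 1.    -0.005 -0.002] z [-0.002  0.012 -1.   ] gap 0.022158945770934378 gf 0.0 F [ 0.7 -1.5 -1.3] q [-0.3   0.54  0.2   2.19 -0.27  0.44  0.11]
timer px [375. 117.] w 480 98 size 44 79 thin axis deg 6.9
timer px [501.  91.] w 588 121 size 68 82 thin axis deg -4.9
timer px [404.  14.] w 501 182 size 21 49 thin axis deg 89.7
timer px [ 58. 341.] w -31 957 size 421 445 thin axis deg 1.4
timer px [290. 180.] w 604 88 size 81 104 thin axis deg -43.6
```

View pics/f1.png

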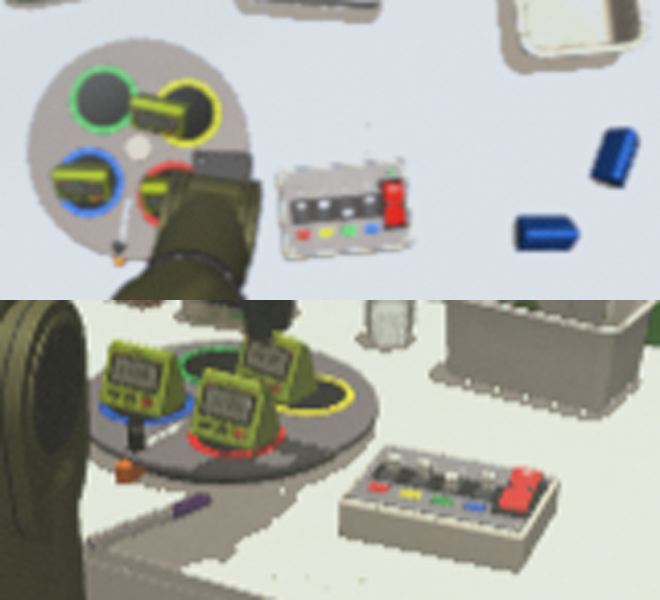

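The knock moved the timer on yellow: it is at (158,116), left of its ring at (188,112). The blue and red ones are fine, as are the switches: red, yellow, blue on and green off. I'll re-grip the shifted timer.

>>> play_rows([
  [[80,160,-5,0,0,0,0.9],[80,160,-5,0,0,0,0.9],[80,160,-5,0,0,0,0.9],[80,160,-5,0,0,0,0.9],[80,160,-5,0,0,0,0.9]],
])

```text
time: 25.43
ee_pos: [0.5961, 0.1185, 0.1999]
tcp_rot: [0.707, 0.707, 0.007, -0.004]
wrist_force: [0.9, 1.4, -0.1]
finger_gap: 0.0406
grip_force: 0.0
```

>>> play_rows([
  [[0,0,0,0,0,0,0.9],[0,0,0,0,0,0,0.9],[0,0,0,0,0,0,0.9],[0,0,0,0,0,0,0.9]],
])

```text
time: 25.77
ee_pos: [0.5888, 0.1116, 0.1996]
tcp_rot: [0.709, 0.705, 0.003, -0.005]
wrist_force: [0.7, 0.0, 0.4]
finger_gap: 0.0672
grip_force: 0.0
```

```bash
cat >> h.py <<'E'
def pads(c):
    h=cv2.cvtColor(np.ascontiguousarray(c['image']),cv2.COLOR_RGB2HSV)
    for n,lo,hi in (('yellow',(22,120,150),(32,255,255)),('green',(55,120,90),(80,255,255)),('blue',(100,120,90),(125,255,255)),('red',(0,150,110),(6,255,255))):
        m=cv2.inRange(h,lo,hi); k=cv2.findContours(m,cv2.RETR_EXTERNAL,cv2.CHAIN_APPROX_NONE)[0]
        if not k: continue
        q=max(k,key=len)[:,0]; W=np.array([px2w(c,*p,.031)[:2] for p in q]); (x,y),r=cv2.minEnclosingCircle((W*1e3).astype(np.float32)); print(n,len(q),round(x),round(y),'r',round(r))
E
python3 - <<'E'
from h import *
st(); c=snap('wrist','w15'); timers(c,.06); pads(c); t=load('t4'); pads(t); t=load('t2');pads(t)
E
```

```text
t 25.7667 p [0.5888 0.1116 0.1996] x [0.006 1.    0.011] y [ 1.    -0.006 -0.004] z [-0.004  0.011 -1.   ] gap 0.06724000973384225 gf 0.0 F [0.7 0.  0.4] q [-0.4   0.72  0.26  1.7  -0.26  0.76 -0.02]
timer px [223. 203.] w 496 99 size 48 79 thin axis deg -0.3
timer px [324. 188.] w 594 113 size 47 82 thin axis deg -12.7
timer px [237.  73.] w 518 216 size 37 80 thin axis deg -5.9
yellow 166 601 71 r 37
green 96 592 166 r 22
blue 420 504 210 r 47
red 380 488 98 r 47
yellow 68 602 82 r 45
green 456 1007 84 r 310
blue 48 449 -401 r 40
red 36 485 -198 r 29
yellow 61 601 83 r 45
green 400 998 94 r 295
blue 68 505 210 r 45
red 59 490 98 r 43
```

```bash
python3 -c "
from h import *
go([.595,.112,.12],-11)"
```

```text
go [-0.3  6.3 79.7] [-0.3 -0.6 10.6] t 25.8167
```

>>> play_rows([
  [[0,6,40,0,0,6,0.85],[0,6,80,0,0,11,0.85],[0,6,80,0,0,11,0.85],[0,6,80,0,0,11,0.85]],
])

```text
time: 26.15
ee_pos: [0.5938, 0.1125, 0.1185]
tcp_rot: [0.773, 0.635, 0.0, -0.006]
wrist_force: [0.7, 0.1, 1.2]
finger_gap: 0.0749
grip_force: 0.0
```

```bash
python3 -c "
from h import *
st(); c=snap('wrist','w16'); timers(c,.06);go([.595,.112,.051],-11)"
```

```text
t 26.15 p [0.5938 0.1125 0.1185] x [0.195 0.981 0.009] y [ 0.981 -0.194 -0.01 ] z [-0.008  0.011 -1.   ] gap 0.07485547439104054 gf 0.0 F [0.7 0.1 1.2] q [-0.4   0.84  0.26  1.74 -0.36  0.62 -0.12]
timer px [181. 229.] w 493 121 size 44 71 thin axis deg -61.0
timer px [321. 217.] w 595 110 size 50 94 thin axis deg -15.9
timer px [163.  78.] w 515 217 size 55 84 thin axis deg -8.7
go [-1.5 -0.4 69.6] [-0.3 -0.6 -0.2] t 26.2
```

>>> play_rows([
  [[-1,0,30,0,0,0,0.85],[-1,0,55,0,0,0,0.85],[-1,0,68,0,0,0,0.85],[-1,0,68,0,0,0,0.2],[-1,0,68,0,0,0,0.2]],
])

```text
time: 26.62
ee_pos: [0.5966, 0.1128, 0.0533]
tcp_rot: [0.773, 0.634, 0.004, -0.005]
wrist_force: [-0.0, -0.1, 1.9]
finger_gap: 0.0638
grip_force: 0.0
```

>>> play_rows([
  [[0,0,0,0,0,0,0.2],[0,0,0,0,0,0,0.2],[0,0,0,0,0,0,0.2],[0,0,0,0,0,0,0.2],[0,0,0,0,0,0,0.2]],
])

```text
time: 27.03
ee_pos: [0.5964, 0.1129, 0.0527]
tcp_rot: [0.773, 0.634, 0.004, -0.005]
wrist_force: [-0.4, 0.3, 6.0]
finger_gap: 0.0391
grip_force: 24.7
```

>>> play_rows([
  [[0,0,0,0,0,0,0.2],[0,0,0,0,0,0,0.2],[0,0,-5,0,0,0,0.2],[0,0,-12,0,0,0,0.2],[0,0,-12,0,0,0,0.2]],
])

```text
time: 27.45
ee_pos: [0.5964, 0.1127, 0.065]
tcp_rot: [0.773, 0.634, 0.004, -0.005]
wrist_force: [-0.7, 0.6, -0.7]
finger_gap: 0.0388
grip_force: 23.6
```

```bash
python3 -c "
from h import *
st(); go([.602,.082,.062],-11)"
```

```text
t 27.45 p [0.5964 0.1127 0.065 ] x [0.196 0.98  0.012] y [ 0.981 -0.196 -0.003] z [-0.     0.012 -1.   ] gap 0.03884023554970771 gf 23.62384781241417 F [-0.7  0.6 -0.7] q [-0.38  0.92  0.22  1.76 -0.39  0.51 -0.1 ]
go [-29.   11.5   2.6] [-0.2 -0.7 -0.3] t 27.45
```

>>> play_rows([
  [[-10,4,0,0,0,0,0.2],[-20,8,0,0,0,0,0.2],[-28,11,0,0,0,0,0.2],[-28,11,6,0,0,0,0.2],[-28,11,11,0,0,0,0.2]],
])

```text
time: 27.87
ee_pos: [0.6014, 0.0812, 0.0523]
tcp_rot: [0.774, 0.633, 0.003, -0.005]
wrist_force: [-6.3, -4.6, 53.5]
finger_gap: 0.039
grip_force: 32.2
```

>>> play_rows([
  [[0,0,1,0,0,0,0.2],[0,0,1,0,0,0,0.2],[0,0,1,0,0,0,0.75],[0,0,1,0,0,0,0.75],[0,0,1,0,0,0,0.75]],
])

```text
time: 28.28
ee_pos: [0.6004, 0.0838, 0.0507]
tcp_rot: [0.773, 0.634, 0.003, -0.006]
wrist_force: [-0.2, 0.3, 1.0]
finger_gap: 0.0566
grip_force: 0.0
```

>>> play_rows([
  [[0,0,0,0,0,0,0.75],[0,0,-20,0,0,0,0.75],[0,0,-60,0,0,0,0.75],[0,0,-100,0,0,0,0.5],[0,0,-140,0,0,0,0]],
])

```text
time: 28.7
ee_pos: [0.6004, 0.0817, 0.1921]
tcp_rot: [0.773, 0.634, 0.002, -0.006]
wrist_force: [0.3, 0.1, -0.1]
finger_gap: 0.0549
grip_force: 0.0
```

>>> play_rows([
  [[5,-35,-5,0,0,0,0],[10,-70,-5,0,0,0,0],[15,-100,-5,0,0,0,0],[15,-100,-5,0,0,0,0],[15,-100,-5,0,0,0,0]],
])

```text
time: 29.12
ee_pos: [0.5045, 0.117, 0.1968]
tcp_rot: [0.773, 0.635, 0.002, -0.006]
wrist_force: [1.2, 0.3, 0.4]
finger_gap: 0.0213
grip_force: 0.0
```

Run:
```python
from h import *
st(); c=snap('wrist','w17'); timers(c,.06); pads(c); t=snap('side','s6'); timers(t,.06); c=snap('top','t6'); timers(c,.06)
go(pan(.027,-.0645,.15),6)
```

```text
t 29.1167 p [0.5045 0.117  0.1968] x [0.194 0.981 0.011] y [ 0.981 -0.194 -0.006] z [-0.004  0.012 -1.   ] gap 0.021328641700564237 gf 0.0 F [1.2 0.3 0.4] q [-0.49  0.63  0.3   1.95 -0.33  0.61 -0.17]
timer px [310. 214.] w 493 95 size 46 85 thin axis deg 0.4
timer px [415. 200.] w 594 88 size 52 84 thin axis deg -18.0
timer px [276.  68.] w 490 232 size 16 46 thin axis deg 1.1
timer px [310.  87.] w 515 209 size 43 82 thin axis deg -23.5
yellow 180 588 83 r 44
blue 419 503 209 r 47
red 371 490 96 r 47
timer px [ 38. 260.] w -87 801 size 162 1414 thin axis deg -30.2
timer px [ 58. 341.] w -31 957 size 421 445 thin axis deg 1.4
timer px [290. 210.] w 488 82 size 35 43 thin axis deg -88.1
timer px [296. 182.] w 598 63 size 46 81 thin axis deg 88.8
go [-301.6   64.    43.4] [ -0.1  -0.6 -17.4] t 29.2667
```

>>> play_rows([
  [[-151,32,0,0,0,-9,0],[-151,32,0,0,0,-9,0],[-151,32,0,0,0,-9,0],[-151,32,0,0,0,-9,0],[-151,32,0,0,0,-9,0]],
])

```text
time: 29.68
ee_pos: [0.5086, -0.0482, 0.1953]
tcp_rot: [0.726, 0.688, 0.002, -0.002]
wrist_force: [-0.9, -0.4, 0.1]
finger_gap: 0.0007
grip_force: 0.0
```

>>> play_rows([
  [[-140,5,40,0,0,-8,0],[-140,5,40,0,0,-8,0],[-140,5,40,0,0,-8,0],[-140,5,40,0,0,-8,0],[-140,5,40,0,0,-8,0]],
])

```text
time: 30.1
ee_pos: [0.5063, -0.1856, 0.1521]
tcp_rot: [0.675, 0.738, 0.002, -0.004]
wrist_force: [0.6, 0.2, -0.3]
finger_gap: 0.0005
grip_force: 0.0
```

Run:
```python
from h import *
st(); c=snap('wrist','w18'); timers(c,.06); go(pan(.027,-.0645,.085),6)
t=snap('top','t7'); timers(t,.06); timers(t,.05)
```

```text
t 30.1 p [ 0.5063 -0.1856  0.1521] x [-0.089  0.996  0.008] y [ 0.996  0.089 -0.003] z [-0.003  0.007 -1.   ] gap 0.0005211604513537205 gf 0.0 F [ 0.6  0.2 -0.3] q [ 0.19  0.71  0.12  1.91 -0.17  0.53  0.53]
go [-11.6   3.1  67.4] [-0.1 -0.6 -0.7] t 30.15
timer px [ 58. 341.] w -31 957 size 421 445 thin axis deg 1.4
timer px [286. 210.] w 486 98 size 39 67 thin axis deg 1.4
timer px [292. 182.] w 598 80 size 79 80 thin axis deg -88.4
timer px [ 58. 341.] w -33 963 size 424 448 thin axis deg 1.4
timer px [286. 210.] w 487 99 size 40 68 thin axis deg 1.4
timer px [292. 182.] w 599 81 size 80 81 thin axis deg -88.4
```

Run:
```python
from h import *
c=load('t7'); h=cv2.cvtColor(c['image'],cv2.COLOR_RGB2HSV)
for n in('t5','t7'):
    h=cv2.cvtColor(load(n)['image'],cv2.COLOR_RGB2HSV); m=cv2.inRange(h,(22,110,40),(42,255,255))[195:220,240:300]; y,x=np.nonzero(m[:,:34]); print(n,len(x),x.min()+240,x.max()+240,y.min()+195,y.max()+195,x.mean()+240,y.mean()+195, px2w(load(n),x.mean()+240,y.mean()+195,.06)); y,x=np.nonzero(m[:,34:]); print(' red',len(x),x.mean()+274,y.mean()+195,px2w(load(n),x.mean()+274,y.mean()+195,.06))
pads(c)
# silhouette test: predicted foot outline centres in the top image
for k,p in dict(blue=(.503,.209),red=(.490,.097),yellow=(.602,.082)).items(): print(k,w2px(c,[*p,.031]),w2px(c,[*p,.099]))
```

```text
t5 94 248 266 201 211 258.1170212765957 203.67021276595744 [0.50833936 0.21056716 0.06      ]
 red 60 280.78333333333336 207.53333333333333 [0.49518602 0.12078645 0.06      ]
t7 99 248 266 201 211 258.1212121212121 203.97979797979798 [0.50711581 0.21050028 0.06      ]
 red 142 286.8732394366197 208.19014084507043 [0.49316019 0.09674896 0.06      ]
yellow 91 602 84 r 45
green 365 1006 93 r 276
blue 92 503 208 r 45
red 53 497 91 r 40
blue [259.51082618 205.71376112] [256.9847181 204.0697048]
red [287.34590276 209.60625536] [285.99401069 208.12483961]
yellow [291.97175562 182.01391002] [290.82507028 179.3873775 ]
```

All three timers are within a few mm of their pads' centres. Next I press the rocker on.

>>> play_rows([
  [[-11,3,35,0,0,0,0],[-11,3,66,0,0,0,0],[-11,3,66,0,0,0,0],[-11,3,66,0,0,0,0]],
])

```text
time: 30.53
ee_pos: [0.5107, -0.1857, 0.0867]
tcp_rot: [0.67, 0.742, 0.003, -0.007]
wrist_force: [-0.2, -1.9, 0.5]
finger_gap: 0.0008
grip_force: 0.0
```

Run:
```python
from h import *
st(); go(pan(.027,-.0645,.0555),6)
```

```text
t 30.5333 p [ 0.5107 -0.1857  0.0867] x [-0.101  0.995  0.014] y [ 0.995  0.101 -0.004] z [-0.005  0.014 -1.   ] gap 0.0008023555377468993 gf 0.0 F [-0.2 -1.9  0.5] q [ 0.22  0.82  0.08  1.93 -0.19  0.4   0.55]
go [-7.  -0.4 31.1] [-0.2 -0.8 -0.2] t 30.5333
```

>>> play_rows([
  [[-7,0,12,0,0,0,0],[-7,0,22,0,0,0,0],[-7,0,28,0,0,0,0],[-7,0,31,0,0,0,0],[-7,0,31,0,0,0,0]],
])

```text
time: 30.95
ee_pos: [0.5112, -0.1942, 0.0559]
tcp_rot: [0.671, 0.741, 0.003, -0.005]
wrist_force: [-0.7, -0.0, 0.3]
finger_gap: 0.0002
grip_force: 0.0
```

>>> play_rows([
  [[0,0,0,0,0,0,0],[0,0,-20,0,0,0,0],[0,0,-60,0,0,0,0],[0,0,-100,0,0,0,0],[0,0,-140,0,0,0,0]],
])

```text
time: 31.37
ee_pos: [0.5113, -0.1959, 0.198]
tcp_rot: [0.671, 0.741, 0.003, -0.005]
wrist_force: [1.0, 0.0, 0.1]
finger_gap: 0.0007
grip_force: 0.0
```

>>> play_rows([
  [[40,-40,0,0,0,0,0],[40,-40,0,0,0,0,0],[40,-40,0,0,0,0,0],[40,-40,0,0,0,0,0],[40,-40,0,0,0,0,0]],
])

```text
time: 31.78
ee_pos: [0.469, -0.1609, 0.197]
tcp_rot: [0.671, 0.741, 0.004, -0.004]
wrist_force: [0.3, -1.7, 0.1]
finger_gap: 0.0003
grip_force: 0.0
```

Run:
```python
from h import *
st(); c=snap('wrist','w19'); s=snap('side','s7')
# white stripe on the rocker: where does it project if down (z .054) / up (.064)?
g=c['image'].astype(int); h=cv2.cvtColor(c['image'],cv2.COLOR_RGB2HSV); m=cv2.inRange(h,(0,150,70),(8,255,255))|cv2.inRange(h,(172,150,70),(180,255,255))
n,l,stt,ce=cv2.connectedComponentsWithStats(m)
for i in range(1,n):
    if stt[i,4]>80: print(stt[i],ce[i])
for nm,x,z in (('on_end down',.02,.054),('on_end up',.02,.064),('edge down',.028,.0515),('edge up',.028,.066),('near down',-.028,.0515),('near up',-.028,.066)): print(nm,w2px(c,pan(x,-.0645,z)).round(1),'side',w2px(s,pan(x,-.0645,z)).round(1))
for n in ('s1','s5','s6','s7'):
    q=load(n); h=cv2.cvtColor(q['image'],cv2.COLOR_RGB2HSV)[195:240,335:375]; m=cv2.inRange(h,(0,140,90),(8,255,255))|cv2.inRange(h,(172,140,90),(180,255,255)); y,x=np.nonzero(m); print(n,len(x),x.mean()+335 if len(x) else 0,y.min()+195 if len(x) else 0,y.max()+195 if len(x) else 0, y.mean()+195)
q=load('side0');h=cv2.cvtColor(q['image'],cv2.COLOR_RGB2HSV)[195:240,335:375]; m=cv2.inRange(h,(0,140,90),(8,255,255))|cv2.inRange(h,(172,140,90),(180,255,255)); y,x=np.nonzero(m); print('side0 (on)',len(x),x.mean()+335,y.min()+195,y.max()+195,y.mean()+195)
pads(c); t=snap('top','t8'); timers(t,.06)
# nub offsets along the panel, from the wrist view
for k,y in zip('rygb',(.058,.028,-.002,-.032)):
    v=[g[tuple(np.round(w2px(c,pan(x,y,.062))[::-1]).astype(int))].min() for x in np.arange(-.014,.0141,.002)]; print(k,v)
```

```text
t 31.7833 p [ 0.469  -0.1609  0.197 ] x [-0.099  0.995  0.011] y [0.995 0.099 0.   ] z [-0.001  0.011 -1.   ] gap 0.0002505494578051492 gf 0.0 F [ 0.3 -1.7  0.1] q [ 0.16  0.59  0.14  2.   -0.16  0.56  0.51]
[ 301  211   56   28 1184] [328.30405405 224.44679054]
on_end down [349.2 224.7] side [356.9 212.4]
on_end up [350.2 228.1] side [357.1 210.1]
edge down [356.8 223.9] side [357.5 212. ]
edge up [358.6 228.8] side [357.8 208.6]
near down [301.7 224.2] side [353.1 219.4]
near up [300.9 229.1] side [353.3 216. ]
s1 70 355.37142857142857 201 220 215.35714285714286
s5 66 355.5 210 220 215.57575757575756
s6 64 355.40625 210 220 215.546875
s7 31 355.6774193548387 213 217 214.93548387096774
side0 (on) 33 355.45454545454544 213 217 215.03030303030303
yellow 57 442 -108 r 10
green 47 446 -140 r 9
blue 49 449 -171 r 10
red 150 486 -203 r 31
timer px [ 58. 341.] w -31 957 size 421 445 thin axis deg 1.4
timer px [286. 210.] w 488 98 size 43 67 thin axis deg 2.0
timer px [292. 182.] w 598 80 size 79 80 thin axis deg -88.4
r [np.int64(111), np.int64(111), np.int64(111), np.int64(111), np.int64(111), np.int64(112), np.int64(111), np.int64(108), np.int64(137), np.int64(217), np.int64(217), np.int64(217), np.int64(188), np.int64(105), np.int64(143)]
y [np.int64(59), np.int64(59), np.int64(59), np.int64(59), np.int64(59), np.int64(59), np.int64(58), np.int64(58), np.int64(94), np.int64(152), np.int64(169), np.int64(168), np.int64(139), np.int64(102), np.int64(130)]
g [np.int64(55), np.int64(90), np.int64(150), np.int64(152), np.int64(152), np.int64(86), np.int64(57), np.int64(58), np.int64(55), np.int64(57), np.int64(56), np.int64(57), np.int64(56), np.int64(72), np.int64(131)]
b [np.int64(52), np.int64(54), np.int64(56), np.int64(57), np.int64(57), np.int64(56), np.int64(56), np.int64(54), np.int64(94), np.int64(149), np.int64(150), np.int64(150), np.int64(130), np.int64(52), np.int64(57)]
```

```bash
python3 -c "
from h import *
print(hand_in())"
```

```text
the job is handed in; nothing more can be done
None
```

I handed the job in; `hand_in` returned no verdict. On my last camera measurements the carousel is home, the three timers sit within about 1 cm of the red, yellow and blue pad centres, those three switches are on with green off, the rocker is on, and the gripper is clear.

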